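# Turn the drawer fronts over on the vacuum clamp and clear away the finish tins

### The job

The plain sides of the two drawer fronts are done: switch the vacuum clamp off at its rotary handle, turn both fronts over and lay each back squarely in the middle of its own pod with its routed pocket facing up, then switch the vacuum on again to hold them ready for sanding. So that no dust settles on them, stand every tin of finish that is on the bench upright in the crate, one to a cell, at any time. Never shift a drawer front while the vacuum is on, and leave the glue tub, mug, screwdriver, tape measure and wood offcuts where they are.

Things in the scene. Friction and masses are not known exactly. Their poses are not given: they have to be found in the camera images.
- fixture: vacuum clamping fixture, fixed to the bench: aluminium base plate 120 (x) x 380 (y) x 10 thick; origin at the centre of its underside. On it stand two pods at y = -130 (pod1) and y = -20 mm (pod2), narrow blocks 90 (x) x 36 (y) with black rubber tops 42 above the bench, and at y = +140 mm the dark valve block 56 x 56 with its top 50 above the bench; a pipe joins them along y
- pod1 (a point): centre of the first pod's rubber top, 42 mm above the bench; axes parallel to the fixture's
- pod2 (a point): centre of the second pod's rubber top (next to the valve), 42 mm above the bench; axes parallel to the fixture's
- handle_grip (a point): middle of the vacuum valve's black bar handle, on its upright axis, 78 mm above the bench; the bar is 84 long (along this point's x) x 16 wide (y) x 24 high (from 12 below to 12 above this point) and turns with the joint
- handle (a joint): angle of the vacuum handle, rad, counter-clockwise seen from above, between end stops: 0 = off (bar along the fixture's x, across the pipe), 1.571 = on (bar along the fixture's y, in line with the pipe); it stays where it is left, turning it takes about 0.1 N m
- front1: small hardwood drawer front, a flat block 110 (x) x 56 (y) x 22 thick (z), about 0.1 kg; origin at its centre. Its +z face is plain; its -z face is the routed face, with a pocket 64 x 28 and 8 deep in the middle for a pull. It starts on pod1, plain face up, its length along the fixture's x, overhanging the pod by 10 mm on each side and end
- front2: a second drawer front, the same as front1; it starts on pod2, plain face up
- crate: plywood crate fixed to the bench, 167 x 167, walls and cross divider 5 thick and 26 high, floor 5 thick, four cells 76 x 76; origin at the centre of its underside
- cell1 (a point): centre of the floor (5 above the bench) of the crate cell at x = +40.5, y = +40.5 mm on the crate
- cell2 (a point): centre of the floor (5 above the bench) of the crate cell at x = +40.5, y = -40.5 mm on the crate
- cell3 (a point): centre of the floor (5 above the bench) of the crate cell at x = -40.5, y = +40.5 mm on the crate
- cell4 (a point): centre of the floor (5 above the bench) of the crate cell at x = -40.5, y = -40.5 mm on the crate
- tin1: small steel tin of wood finish with a paper label, 56 diameter, 54 high, about 0.16 kg, standing; origin at the centre of its underside, z up; may be absent
- tin2: small steel tin of wood finish with a paper label, 56 diameter, 54 high, about 0.16 kg, standing; origin at the centre of its underside, z up; may be absent
- tin3: small steel tin of wood finish with a paper label, 56 diameter, 54 high, about 0.16 kg, standing; origin at the centre of its underside, z up; may be absent
- tin4: small steel tin of wood finish with a paper label, 56 diameter, 54 high, about 0.16 kg, standing; origin at the centre of its underside, z up; may be absent
- glue: low white plastic tub of glue with a black lid, 74 diameter, 42 high, wider and lower than the tins; not part of the job
- mug: grey mug 80 diameter, 90 high; not part of the job
- driver: screwdriver lying on the bench, handle to its -x; not part of the job
- tape: tape measure, 70 x 36 x 62 high; not part of the job
- offcut: pale wood offcut 100 x 45 x 30; not part of the job
- wedge: dark wood offcut 70 x 50 x 22; not part of the job

How it is judged:
By the outcome, as a careful person would: the job done as asked, in the order asked, and still so for the second after the job is handed in, with the robot touching nothing.
Of tin1, tin2, tin3, tin4 only 2 to 4 are there at a start; the rules pass over those that are not, and their reading is None.
At some moment in a run one of tin1, tin2, tin3, tin4 may be knocked a few centimetres aside while the robot is not near it.
It also fails if it takes over 210 s, if anything falls off the work surface, if the arm or the gripper's body presses on something with over 40 N, if the wrist force passes 120 N, or if a joint passes its speed limit or range.

### The arm

A 6-joint arm with a two-finger parallel gripper is mounted at the origin on the work surface. World frame = base frame: x ahead of the robot, y to its left, z up, the work surface at z = 0. Lengths are in mm, angles in rad, forces in N, time in s.
With the tool pointing down it reaches from about 275 to 750 mm from the base axis. Payload 10.2 kg.
Tool frame: the origin (TCP) lies between the finger pads; the fingertips stand 8 mm ahead of it and the grasp point (between the pads) lies 11 mm behind it; z points along the fingers, y is the line along which they close (so a half turn about z gives the same grasp; the last joint's range is limited). The gripper opens to 85 mm and grips with 20 to 120 N. Pads are 22 mm wide; open, the fingers measure 114 mm over their backs; the gripper's body (76 mm by 85 mm) begins 54 mm behind the grasp point. The pads swing forward as they close: fully open they stand 13 mm farther back than shut.
Start: joints at [0.934, 0.313, 1.498, -0, 1.331, -0.223], TCP at [211.111, 480.69, 239.294] pointing down, gripper open.
Joint ranges: [-2.94, 2.94], [-0.97, 2.17], [0.19, 2.56], [-1.23, 4.37], [0.02, 3.11], [-2.88, 2.88]. Speed limits (rad/s): [2.39, 2.39, 3.01, 3.14, 3.14, 3.14].

### API

Orientations are given as a unit quaternion [w, x, y, z].
In Python, from rig import * gives the robot as it stands.
- The arm moves only by the shell command python3 -m handwheel 'ROWS' [FORCE]. ROWS is JSON, a list that holds one entry, the list of rows, each a list of 7 numbers: the shift along the world's x, y, z in mm, then the turn, a rotation vector about the world's x, y, z in degrees, then the opening, from -1 (shut) to 1 (fully open). A call has 1 to 8 rows; each row shifts and turns the commanded pose from where the row before left it; what a row does not reach is not made up. A row lasts 1/8 s, in which the tool goes at most 62.5 mm and 10.7 degrees, less where a joint would pass 70% of its speed; a pose out of reach is approached as far as the arm can. A call is refused whole if a number of a shift passes 62.5 or a number of a turn 10.7, either way. A call with a gripper value outside its range is refused whole. The fingers move at their own pace and stop on an object; FORCE is the grip in N (left out, the last holds). Time passes only in rows, so rows that do not move let the fingers close. It gives the time, the measured TCP pose, the force, the opening and the grip force at its end, in the units of the state.
- sense(): the state, without advancing time (a new reading comes with each control period).
- capture(name): name is "side" or "top" or "wrist"; returns a dict with "image" (384x512x3 uint8, red, green, blue), "fx", "fy", "cx", "cy" (pixels), "rvec" (rotation vector, rad) and "tvec" (3), from world to camera coordinates, as OpenCV has them; the wrist camera has in their place "hand_eye" (4x4, takes a point from camera to tool coordinates, whose origin is the TCP and whose axes are the flange's). Camera axes: x right, y down, z forward; pixel columns grow to the right and rows downward; lengths in mm; the calibration is good to about 2 mm. A picture is of the moment at which its call begins: read the wrist's pose just before it. There is no depth.
- finish_job(): hands the job in; it is judged then, once.
The state is a dict: "time_s": time; "joints": joint angles; "dq": joint speeds; "tau": joint torques, N m; "eef_pos": TCP position; "ee_rot": TCP orientation; "force": force on the tool from outside, world axes, zero at the start; "wrist_torque": the same for the moment, N m; "grip_width": opening from 0.0 (shut) to 1.0 (fully open); "grip_force": force on a finger pad.
Only numpy, scipy, OpenCV 4.12 (cv2) and the standard library are available. Lean on these libraries where they do the work, as an engineer would, in place of code of your own. Each camera call takes 0.05 s, during which the arm holds its last target. There are 200 camera calls.

## Working session

There is one attempt and no reset: what is moved stays moved. The work goes in short steps, Python scripts to look and compute and a shell command to move; the robot and the scene stay as the last step left them, time stands still between calls to the robot, and variables do not carry over. Pictures are saved under pics/ and viewed, at most 14 in all, crops included, and the job is handed in when it is done.

```bash
mkdir -p pics; ls; cat > h.py <<'E'
from rig import *
import numpy as np, cv2, json
from scipy.spatial.transform import Rotation as R
def cam(name):
    s=sense(); c=capture(name)
    K=np.array([[c['fx'],0,c['cx']],[0,c['fy'],c['cy']],[0,0,1]])
    if name=='wrist':
        q=s['ee_rot']; Rt=R.from_quat([q[1],q[2],q[3],q[0]]).as_matrix()
        H=np.array(c['hand_eye']); Rc=Rt@H[:3,:3]; o=Rt@H[:3,3]+np.array(s['eef_pos'])
    else:
        Rw=cv2.Rodrigues(np.array(c['rvec'],float))[0]; Rc=Rw.T; o=-Rc@np.array(c['tvec'],float).ravel()
    return c['image'],K,Rc,o
def save(im,n): cv2.imwrite('pics/'+n,cv2.cvtColor(im,cv2.COLOR_RGB2BGR))
def ray(p,K,Rc): return Rc@np.linalg.inv(K)@np.array([p[0],p[1],1.])
def plane(p,K,Rc,o,z):
    d=ray(p,K,Rc); return o+d*(z-o[2])/d[2]
def proj(P,K,Rc,o):
    v=K@(Rc.T@(np.array(P,float)-o)); return v[:2]/v[2]
def tri(a,b):  # two (p,K,Rc,o)
    A=[];B=[]
    M=np.zeros((3,3));v=np.zeros(3)
    for p,K,Rc,o in (a,b):
        d=ray(p,K,Rc);d/=np.linalg.norm(d);P=np.eye(3)-np.outer(d,d);M+=P;v+=P@o
    return np.linalg.solve(M,v)
E
python3 - <<'E'
from h import *
for n in('top','side','wrist'):
    im,K,Rc,o=cam(n); save(im,n+'0.png'); print(n,K[0,0],o.round(),Rc.round(2).tolist())
s=sense();print(s)
E
```

```text
pics
top 379.7898244794199 [ 345.   -5. 1077.] [[0.0, -0.99, 0.17], [-1.0, 0.0, 0.03], [-0.03, -0.17, -0.98]]
side 443.02755703170527 [ 318. -859.  622.] [[0.97, -0.12, 0.2], [-0.23, -0.52, 0.82], [0.01, -0.85, -0.53]]
wrist 343.3369511834191 [150. 507. 375.] [[0.4, 0.89, 0.24], [0.92, -0.39, -0.1], [-0.0, 0.26, -0.97]]
{'time_s': 0.15, 'joints': array([ 9.33604511e-01,  3.13332134e-01,  1.49823273e+00,  6.47068994e-06,
        1.33098927e+00, -2.23406857e-01]), 'dq': array([ 6.14788661e-04, -1.14213103e-03, -1.07973836e-03,  9.95444274e-05,
        2.01174693e-04, -6.90885368e-05]), 'tau': array([ 1.60249416e-03, -4.12364030e+01, -2.59797782e+01, -1.72941009e-04,
        3.19712548e-03,  2.18708465e-05]), 'eef_pos': array([210.99852522, 480.54500419, 238.87231062]), 'ee_rot': array([-2.03392346e-04,  2.05420377e-01,  9.78673714e-01, -4.35603504e-04]), 'force': array([ 0.72586959, -0.61685343, -0.02931189]), 'wrist_torque': array([-0.01057949, -0.00302002, -0.03433462]), 'grip_force': 0.0, 'grip_width': 1.0011481490994383}
```

View pics/top0.png

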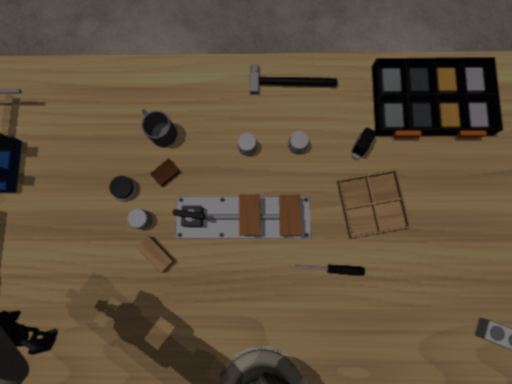

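View pics/side0.png

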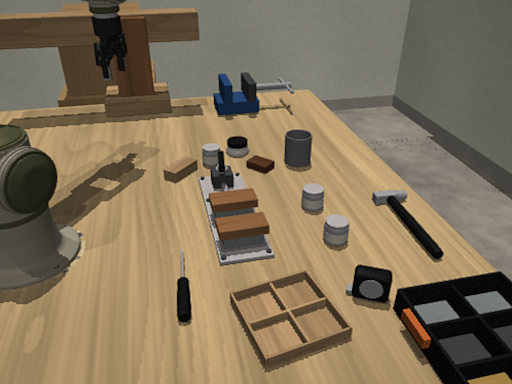

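Top view: three tins at (247,143), (299,142) and (139,218), and the glue tub at (122,187). The fixture spans (177,197) to (311,240), with fronts at (250,215) and (290,215) and the handle at about (190,213). The crate is at (373,204). The side view agrees and shows no fourth tin. Next I'll measure.

```bash
cat > meas.py <<'E'
from h import *
def blobs(m,amin=30):
    m=cv2.morphologyEx(m.astype(np.uint8),cv2.MORPH_OPEN,np.ones((2,2),np.uint8))
    cs,_=cv2.findContours(m,cv2.RETR_EXTERNAL,cv2.CHAIN_APPROX_NONE)
    return sorted([c for c in cs if cv2.contourArea(c)>amin],key=lambda c:-cv2.contourArea(c))
E
python3 - <<'E'
from meas import *
im,K,Rc,o=cam('top'); hsv=cv2.cvtColor(im,cv2.COLOR_RGB2HSV)
for p in [(250,215),(290,215),(247,140),(299,140),(139,216),(220,202),(122,187),(165,173),(160,250)]: print(p,im[p[1],p[0]],hsv[p[1],p[0]])
print('px/mm scale', plane((256,200),K,Rc,o,0),plane((257,200),K,Rc,o,0))
for n,p,z in [('pl',(177,197),10),('pl',(311,197),10),('pl',(311,239),10),('pl',(177,240),10),('cr',(338,182),26),('cr',(397,172),26),('cr',(407,228),26),('cr',(349,238),26),('f2',(250,215),64),('f1',(290,215),64),('t',(247,140),54),('t',(299,140),54),('t',(139,215),54),('h',(190,213),90)]:
    print(n,p,plane(p,K,Rc,o,z).round(1))
sv=hsv[...,1]<60; v=(hsv[...,2]>110)
for c in blobs(sv&v)[:8]: print('grey',cv2.contourArea(c),[np.round(t,1) for t in cv2.minAreaRect(c)])
br=(hsv[...,0]<14)&(hsv[...,1]>110)
for c in blobs(br)[:6]: print('brown',cv2.contourArea(c),[np.round(t,1) for t in cv2.minAreaRect(c)])
big=cv2.resize(im[125:260,110:415],None,fx=2.6,fy=2.6,interpolation=cv2.INTER_CUBIC); save(big,'topz.png')
E
```

```text
(250, 215) [95 61 36] [ 13 158  95]
(290, 215) [95 61 36] [ 13 158  95]
(247, 140) [119 115 116] [173   9 119]
(299, 140) [117 110 112] [171  15 117]
(139, 216) [119 116 118] [160   6 119]
(220, 202) [115 113 115] [150   4 115]
(122, 187) [29 29 29] [ 0  0 29]
(165, 173) [56 31 18] [ 10 173  56]
(160, 250) [104  80  56] [ 15 118 104]
px/mm scale [518.47226626  16.94436208   0.        ] [518.47248931  14.0709189    0.        ]
pl (177, 197) [525.5 243.2  10. ]
pl (311, 197) [ 525.5 -139.4   10. ]
pl (311, 239) [ 406.8 -136.9   10. ]
pl (177, 240) [403.  238.4  10. ]
cr (338, 182) [ 565.5 -214.    26. ]
cr (397, 172) [ 594.1 -380.    26. ]
cr (407, 228) [ 436.6 -397.7   26. ]
cr (349, 238) [ 408.9 -238.7   26. ]
f2 (250, 215) [467.4  31.6  64. ]
f1 (290, 215) [467.5 -75.6  64. ]
t (247, 140) [680.4  41.7  54. ]
t (299, 140) [ 679.8 -103.9   54. ]
t (139, 215) [468.2 335.4  54. ]
h (190, 213) [469.3 188.5  90. ]
grey 676.5 [array([208.9, 229.8]), array([65.2, 19.5]), np.float64(3.8)]
grey 652.5 [array([208.5, 205.5]), array([17., 61.]), np.float64(90.0)]
grey 218.5 [array([136.5, 218. ]), array([16., 17.]), np.float64(90.0)]
grey 202.0 [array([246.5, 141.5]), array([15., 17.]), np.float64(90.0)]
grey 197.0 [array([300. , 139.5]), array([15., 16.]), np.float64(90.0)]
grey 192.0 [array([273., 230.]), array([16., 12.]), np.float64(90.0)]
grey 182.0 [array([273., 206.]), array([16., 12.]), np.float64(90.0)]
grey 106.0 [array([308.5, 218.5]), array([29.,  5.]), np.float64(90.0)]
brown 742.0 [array([291., 216.]), array([40., 20.]), np.float64(90.0)]
brown 732.0 [array([250.5, 215.5]), array([39., 19.]), np.float64(90.0)]
brown 371.0 [array([165.7, 173. ]), array([17.5, 24.1]), np.float64(50.2)]
brown 211.0 [array([472.5, 134. ]), array([ 8., 31.]), np.float64(90.0)]
brown 211.0 [array([408., 134.]), array([ 8., 30.]), np.float64(90.0)]
```

View pics/topz.png

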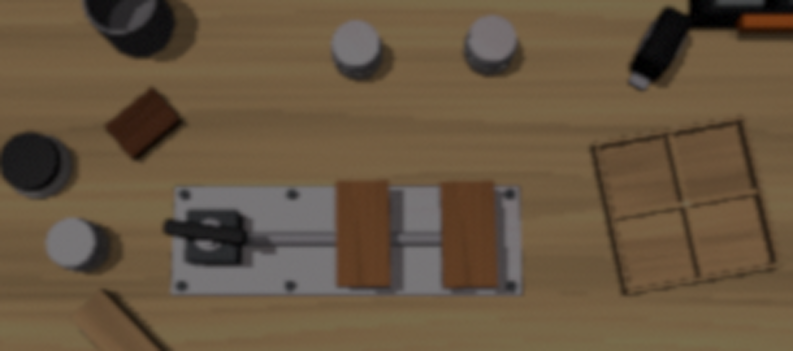

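```bash
python3 -m handwheel '[[[41,-25,0,0,0,8,1],[41,-25,0,0,0,8,1],[41,-25,0,0,0,8,1],[41,-25,0,0,0,8,1],[41,-25,0,0,0,9,1],[41,-25,0,0,0,9,1],[0,0,0,0,0,0,1]]]'
python3 - <<'E'
from h import *
im,K,Rc,o=cam('wrist'); save(im,'w1.png'); 
for P in [(468,338,54),(468,190,90),(545,385,42)]: print(proj(P,K,Rc,o))
print(o, sense()['joints'])
E
```

```text
time_s: 1.08
eef_pos: [459.1, 328.9, 238.6]
ee_rot: [-0.0, -0.226, 0.974, -0.0]
force: [0.7, -0.0, -0.1]
grip_width: 0.997
grip_force: 0.0
[258.05023975 182.05062295]
[ 95.0350317  114.11856896]
[265.34127081 261.54773637]
[399.58051568 300.39284184 374.89868352] [ 4.16988598e-01  4.00679578e-01  1.37582179e+00  1.75910641e-04
  1.36609588e+00 -1.60982856e+00]
```

View pics/w1.png

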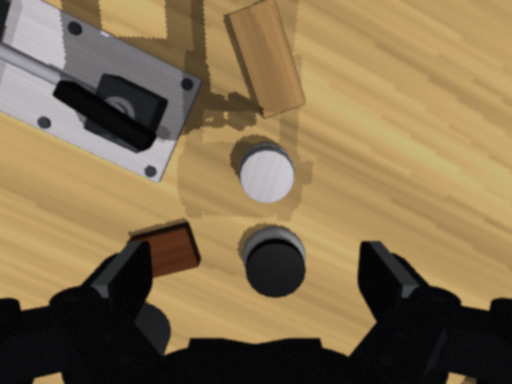

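Wrist view: the tin's lid is at (267,175), the glue lid at (275,265) and the handle bar at (105,115), turned a little off the pipe line. I'll triangulate against the top view.

```bash
cat >> meas.py <<'E'
def lid(im,guess,r):
    """centre of bright grey round lid near guess pixel, by brightness mask + contour"""
    hsv=cv2.cvtColor(im,cv2.COLOR_RGB2HSV); m=((hsv[...,1]<45)&(hsv[...,2]>100)).astype(np.uint8)
    k=np.zeros_like(m); cv2.circle(k,tuple(int(g) for g in guess),r,1,-1); m&=k
    cs,_=cv2.findContours(m,cv2.RETR_EXTERNAL,cv2.CHAIN_APPROX_NONE)
    c=max(cs,key=cv2.contourArea); (e,ax,an)=cv2.fitEllipse(c); return np.array(e),ax,im[int(e[1]),int(e[0])]
E
python3 - <<'E'
from meas import *
A=cam('wrist');B=cam('top')
a=lid(A[0],(267,175),40); b=lid(B[0],(137,217),14); print(a,b)
print('tri',tri((a[0],)+A[1:],(b[0],)+B[1:]),'w54',plane(a[0],*A[1:],54),'t54',plane(b[0],*B[1:],54))
# handle: ends of bar in wrist image
hsv=cv2.cvtColor(A[0],cv2.COLOR_RGB2HSV)
for p in [(105,115),(121,103),(90,100),(140,135),(155,110),(115,85)]: print(p,hsv[p[1],p[0]])
print('axis w/t', tri(((106,115),)+A[1:],((190,212.5),)+B[1:]))
m=(hsv[...,2]<35).astype(np.uint8); m[:70]=0;m[160:]=0;m[:,170:]=0
cs,_=cv2.findContours(m,cv2.RETR_EXTERNAL,cv2.CHAIN_APPROX_NONE)
for c in cs:
    if cv2.contourArea(c)>200:
        r=cv2.minAreaRect(c); print(r); print([plane(p,*A[1:],90)[:2].round(1) for p in cv2.boxPoints(r)])
for p in [(187,84),(150,171),(44,122),(75,28)]: print('screw',plane(p,*A[1:],10).round(1))
big=cv2.resize(A[0][40:200,0:220],None,fx=3.6,fy=3.6,interpolation=cv2.INTER_CUBIC); save(big,'w1z.png')
E
```

```text
(array([265.13305664, 176.5151825 ]), (51.52227020263672, 54.038482666015625), array([192, 186, 191], dtype=uint8)) (array([136.33467102, 217.64663696]), (16.838497161865234, 17.990985870361328), array([128, 124, 125], dtype=uint8))
tri [460.67506379 343.91136919  48.19179887] w54 [458.62786927 342.8126802   54.        ] t54 [460.95281731 342.33329154  54.        ]
(105, 115) [130  55  14]
(121, 103) [120  13 102]
(90, 100) [110 109   7]
(140, 135) [80 70 11]
(155, 110) [75 36 14]
(115, 85) [90 30 34]
axis w/t [470.64857677 192.1251389   69.10487548]
((106.87113952636719, 105.66496276855469), (109.75892639160156, 59.60082244873047), 23.962491989135742)
[array([481.8, 153.6]), array([433.6, 158. ]), array([430.2, 240.9]), array([479.9, 239.7])]
screw [415.9 233.9  10. ]
screw [516.6 233.7  10. ]
screw [516.8 115.   10. ]
screw [416.1 115.   10. ]
```

View pics/w1z.png

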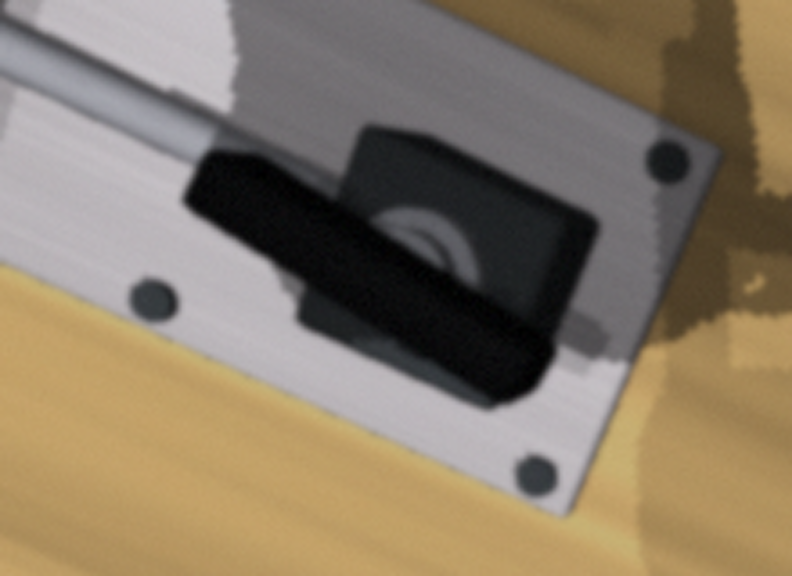

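```bash
python3 - <<'E'
from meas import *
A=cam('wrist')
for p in [(0,262),(720,155),(570,515)]: 
    q=(p[0]/3.6,40+p[1]/3.6); print('corner',plane(q,*A[1:],10).round(1))
for p in [(185,200),(265,155),(215,150),(555,350),(500,405)]:
    q=(p[0]/3.6,40+p[1]/3.6); print('bar',plane(q,*A[1:],90).round(1))
E
python3 -m handwheel '[[[0,7,-50,0,0,0,1],[0,7,-50,0,0,0,1],[0,0,-50,0,0,0,1],[0,0,-40,0,0,0,1],[0,0,-13,0,0,0,1],[0,0,0,0,0,0,1]]]'
python3 -m handwheel '[[[0,0,0,0,0,0,-1],[0,0,0,0,0,0,-1],[0,0,0,0,0,0,-1],[0,0,0,0,0,0,-1],[0,0,0,0,0,0,-1]]]' 40
```

```text
corner [527.4  72.3  10. ]
corner [408.3 246.4  10. ]
corner [524.3 248.2  10. ]
bar [467.4 155.9  90. ]
bar [450.3 168.7  90. ]
bar [454.2 158.5  90. ]
bar [461.7 242.2  90. ]
bar [479.2 235.5  90. ]
time_s: 2.02
eef_pos: [456.9, 345.2, 36.8]
ee_rot: [0.0, -0.228, 0.974, 0.0]
force: [0.2, 0.9, 0.0]
grip_width: 1.002
grip_force: 0.0
time_s: 2.65
eef_pos: [457.9, 345.1, 38.4]
ee_rot: [0.001, -0.227, 0.974, 0.0]
force: [-2.0, -2.1, 9.0]
grip_width: 0.627
grip_force: 41.1
```

```bash
python3 -m handwheel '[[[0,0,50,0,0,0,-1],[0,0,50,0,0,0,-1],[0,0,50,0,0,0,-1],[0,0,50,0,0,0,-1],[-2,-55,0,0,0,-6,-1],[-2,-55,0,0,0,-6,-1],[-2,-55,0,0,0,-6,-1],[-2,-55,0,0,0,-6,-1]]]'
python3 -m handwheel '[[[-2,-55,0,0,0,-6,-1],[-2,-55,0,0,0,-6,-1],[-2,-55,0,0,0,-6,-1],[-2,-55,0,0,0,-6,-1],[-2,-55,0,0,0,-6,-1],[-2,-55,0,0,0,-6,-1],[0,-25,0,0,0,-2,-1],[0,0,0,0,0,0,-1]]]'
python3 - <<'E'
from h import *
im,K,Rc,o=cam('wrist'); save(im,'w2.png')
E
```

```text
time_s: 3.65
eef_pos: [448.7, 123.1, 237.0]
ee_rot: [0.001, -0.018, 1.0, -0.0]
force: [1.0, -0.1, -1.6]
grip_width: 0.628
grip_force: 43.6
time_s: 4.65
eef_pos: [436.8, -231.5, 236.6]
ee_rot: [0.0, 0.308, 0.951, -0.0]
force: [0.3, 0.9, -1.1]
grip_width: 0.625
grip_force: 43.6
```

View pics/w2.png

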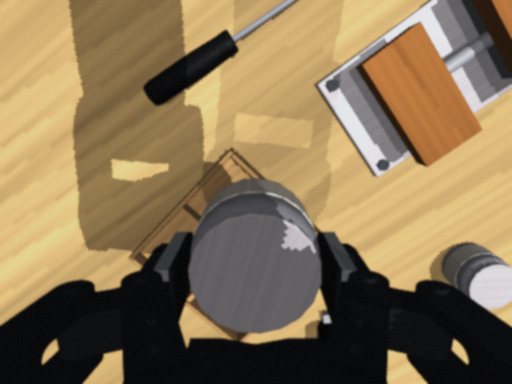

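The held tin hides most of the crate, but its corner at (232,150) is visible. Front1's corner and two plate screws, at (335,86) and (383,165), also show. I'll use the crate corners from the top zoom.

```bash
python3 - <<'E'
from h import *
A=cam('wrist');B=cam('top')
c=np.array([plane((110+x/2.6,125+y/2.6),*B[1:],26)[:2] for x,y in[(592,148),(741,122),(775,268),(625,294)]])
ctr=c.mean(0); print(c.round(1),ctr, [np.linalg.norm(c[i]-c[i-1]).round(1) for i in range(4)])
d=(c[0]-c[3])+(c[1]-c[2]); yaw=np.degrees(np.arctan2(d[1],d[0])); print('yaw',yaw)
r=np.radians(yaw);M=np.array([[np.cos(r),-np.sin(r)],[np.sin(r),np.cos(r)]])
for n,p in dict(c1=(40.5,40.5),c2=(40.5,-40.5),c3=(-40.5,40.5),c4=(-40.5,-40.5)).items(): print(n,(ctr+M@p).round(1))
print('wrist corners',[plane(p,*A[1:],26)[:2].round(1) for p in [(232,150),(133,255)]])
print('screws',[plane(p,*A[1:],10)[:2].round(1) for p in [(335,86),(383,165)]],'plate corners',[plane(p,*A[1:],10)[:2].round(1) for p in [(317,84),(375,175)]])
print('front1',[plane(p,*A[1:],64)[:2].round(1) for p in [(362,66),(419,24),(480,128),(427,165)]])
E
```

```text
[[ 565.8 -213.1]
 [ 594.3 -374.4]
 [ 436.4 -400.6]
 [ 408.7 -242.5]] [ 501.28628882 -307.66954032] [np.float64(159.8), np.float64(163.8), np.float64(160.1), np.float64(160.6)]
yaw 9.99917198293044
c1 [ 534.1 -260.8]
c2 [ 548.2 -340.5]
c3 [ 454.4 -274.8]
c4 [ 468.4 -354.6]
wrist corners [array([ 411. , -240.3]), array([ 440.6, -398.1])]
screws [array([ 420.8, -119. ]), array([ 519.7, -120.4])] plate corners [array([ 408.6, -132.7]), array([ 524.2, -133. ])]
front1 [array([ 414.8, -102.5]), array([414. , -47.4]), array([520.6, -44.2]), array([522.8, -98.5])]
```

```bash
python3 -m handwheel '[[[11,-41,0,0,0,0,-1],[11,-41,0,0,0,0,-1],[11,-40,-40,0,0,0,-1],[0,0,-50,0,0,0,-1],[0,0,-50,0,0,0,-1],[0,0,-30,0,0,0,-1],[0,0,-16,0,0,0,-1],[0,0,0,0,0,0,-1]]]'
python3 -m handwheel '[[[0,0,-5,0,0,0,-1],[0,0,0,0,0,0,-1],[0,0,0,0,0,0,-1]]]'
```

```text
time_s: 5.8
eef_pos: [470.3, -351.7, 50.3]
ee_rot: [-0.0, 0.306, 0.952, 0.0]
force: [-0.0, -0.2, -1.6]
grip_width: 0.628
grip_force: 43.6
time_s: 6.18
eef_pos: [470.3, -352.5, 45.9]
ee_rot: [0.0, 0.307, 0.952, -0.0]
force: [-0.4, -1.1, -0.8]
grip_width: 0.627
grip_force: 43.6
```

```bash
python3 -m handwheel '[[[0,0,-2,0,0,0,-1],[0,0,0,0,0,0,0.5],[0,0,0,0,0,0,0.5],[0,0,50,0,0,0,0.5],[0,0,50,0,0,0,1],[0,0,50,0,0,0,1],[0,0,43,0,0,0,1],[41,49,0,0,0,0,1]]]'
python3 -m handwheel '[[[41,49,0,0,0,0,1],[41,49,0,0,0,0,1],[41,49,0,0,0,0,1],[41,49,0,0,0,0,1],[0,0,0,0,0,0,1]]]'
python3 - <<'E'
from meas import *
A=cam('wrist');B=cam('top'); save(np.hstack([cv2.resize(A[0],(400,300)),cv2.resize(B[0],(400,300))]),'w3.png')
g=proj((680,-104,54),*A[1:]); print(g)
for z in (50,54):
  pass
b=lid(B[0],(300,139),12); a=lid(A[0],proj(plane(b[0],*B[1:],54),*A[1:]),45); print(a,b)
print('tri',tri((a[0],)+A[1:],(b[0],)+B[1:]).round(1),'w54',plane(a[0],*A[1:],54).round(1),'t54',plane(b[0],*B[1:],54).round(1))
b=lid(B[0],(246,141),12); print('t2',plane(b[0],*B[1:],54).round(1)); print(sense()['eef_pos'])
E
```

```text
time_s: 7.18
eef_pos: [510.1, -307.1, 240.2]
ee_rot: [0.003, 0.309, 0.951, -0.002]
force: [-0.0, 0.4, -0.6]
grip_width: 0.997
grip_force: 0.0
time_s: 7.8
eef_pos: [672.2, -108.8, 235.4]
ee_rot: [-0.0, 0.304, 0.953, 0.0]
force: [0.5, -0.3, -0.1]
grip_width: 0.999
grip_force: 0.0
[263.68569065 174.53834   ]Traceback (most recent call last):
  File "<stdin>", line 6, in <module>
  File "meas.py", line 11, in lid
    c=max(cs,key=cv2.contourArea); (e,ax,an)=cv2.fitEllipse(c); return np.array(e),ax,im[int(e[1]),int(e[0])]
ValueError: max() iterable argument is empty
```

View pics/w3.png

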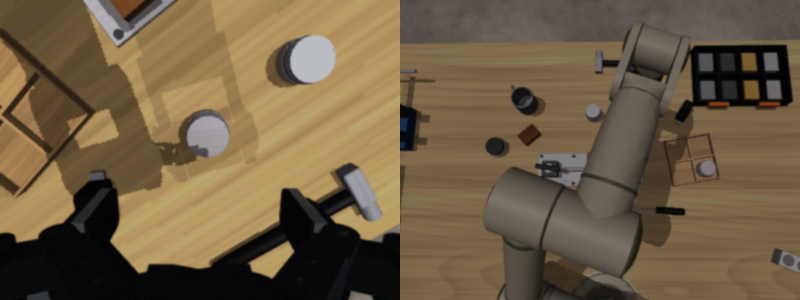

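Wrist half: the near tin's lid is at full-size (266,173) and the other's at (399,77). The first tin stands in crate cell 4. The arm hides these tins from the top camera, so I'll use the wrist view plus the earlier top pixel.

```bash
python3 - <<'E'
from meas import *
import cv2
A=cam('wrist'); B=cam('top')
hsv=cv2.cvtColor(A[0],cv2.COLOR_RGB2HSV); m=((hsv[...,1]<40)&(hsv[...,2]>90)).astype(np.uint8)
for g,tp in [((266,173),(300,139.5)),((399,77),(246.5,141.5))]:
    k=np.zeros_like(m); cv2.circle(k,g,48,1,-1)
    c=max(cv2.findContours(cv2.morphologyEx(m&k,cv2.MORPH_CLOSE,np.ones((9,9))),0,1)[0],key=cv2.contourArea); e,ax,an=cv2.fitEllipse(cv2.convexHull(c))
    print(e,ax,plane(e,*A[1:],54).round(1),tri((e,)+A[1:],(tp,)+B[1:]).round(1))
E
```

```text
(270.01214599609375, 170.54847717285156) (54.065006256103516, 59.37501525878906) [ 678.8 -100.9   54. ] [ 674.2 -101.8   76.2]
(402.6053771972656, 72.43852996826172) (61.65771484375, 62.90877914428711) [674.5  44.3  54. ] [673.9  42.6  59.1]
```

```bash
python3 -m handwheel '[[[3,2,-50,0,0,0,1],[3,2,-50,0,0,0,1],[0,0,-50,0,0,0,1],[0,0,-37,0,0,0,1],[0,0,-10,0,0,0,1],[0,0,0,0,0,0,-1],[0,0,0,0,0,0,-1],[0,0,0,0,0,0,-1]]]'
python3 -m handwheel '[[[0,0,0,0,0,0,-1],[0,0,0,0,0,0,-1],[0,0,50,0,0,0,-1],[0,0,50,0,0,0,-1],[-10,-10,50,0,0,0,-1],[-35,-45,0,0,0,0,-1],[-35,-45,0,0,0,0,-1],[-35,-45,0,0,0,0,-1]]]'
```

```text
time_s: 9.0
eef_pos: [677.9, -109.1, 42.5]
ee_rot: [0.002, 0.307, 0.952, -0.0]
force: [-0.7, 0.3, 6.9]
grip_width: 0.621
grip_force: 41.3
time_s: 10.0
eef_pos: [560.4, -255.0, 190.8]
ee_rot: [0.001, 0.306, 0.952, -0.0]
force: [-0.0, -1.1, -1.4]
grip_width: 0.62
grip_force: 43.2
```

```bash
python3 -m handwheel '[[[-26,-5,0,0,0,0,-1],[0,0,-50,0,0,0,-1],[0,0,-50,0,0,0,-1],[0,0,-28,0,0,0,-1],[0,0,0,0,0,0,-1],[0,0,0,0,0,0,-1]]]'
```

```text
time_s: 10.75
eef_pos: [536.5, -259.3, 63.5]
ee_rot: [0.002, 0.307, 0.952, -0.001]
force: [0.1, -0.6, -1.1]
grip_width: 0.618
grip_force: 43.2
```

```bash
python3 -m handwheel '[[[-2,-1,-14,0,0,0,-1],[0,0,0,0,0,0,-1],[0,0,-2,0,0,0,-1],[0,0,0,0,0,0,-1],[0,0,0,0,0,0,0.5],[0,0,0,0,0,0,0.5],[0,0,50,0,0,0,0.5],[0,0,50,0,0,0,1]]]'
python3 -m handwheel '[[[0,0,50,0,0,0,1],[0,0,40,0,0,0,1],[22,50,0,0,0,0,1],[22,50,0,0,0,0,1],[22,50,0,0,0,0,1],[22,50,0,0,0,0,1],[22,50,0,0,0,0,1],[22,50,0,0,0,0,1]]]'
python3 -m handwheel '[[[0,0,0,0,0,0,1],[0,0,0,0,0,0,1]]]'
python3 - <<'E'
from meas import *
A=cam('wrist');save(A[0],'w4.png')
hsv=cv2.cvtColor(A[0],cv2.COLOR_RGB2HSV)
g=proj((676,43,54),*A[1:]); print(g, hsv[int(g[1]),int(g[0])])
for v in (90,120,150):
    m=((hsv[...,1]<40)&(hsv[...,2]>v)).astype(np.uint8)
    k=np.zeros_like(m); cv2.circle(k,tuple(int(x) for x in g),40,1,-1)
    c=max(cv2.findContours(m&k,0,1)[0],key=cv2.contourArea); e,ax,an=cv2.fitEllipse(cv2.convexHull(c)); print(v,e,ax,plane(e,*A[1:],54).round(1))
E
```

```text
time_s: 11.75
eef_pos: [533.3, -259.4, 146.1]
ee_rot: [-0.001, 0.307, 0.952, 0.0]
force: [0.6, -0.1, 0.2]
grip_width: 0.94
grip_force: 0.0
time_s: 12.75
eef_pos: [666.1, 42.1, 235.0]
ee_rot: [-0.0, 0.307, 0.952, -0.0]
force: [0.4, -0.2, 0.3]
grip_width: 1.001
grip_force: 0.0
time_s: 13.0
eef_pos: [665.5, 39.9, 234.9]
ee_rot: [-0.0, 0.307, 0.952, -0.0]
force: [-0.1, -0.5, 0.8]
grip_width: 1.0
grip_force: 0.0
[264.16005902 177.93807043] [150   7 146]
90 (266.4093933105469, 175.92315673828125) (52.490013122558594, 58.000301361083984) [675.6  45.9  54. ]
120 (266.0989074707031, 177.04635620117188) (51.97699737548828, 53.437278747558594) [676.4  45.   54. ]
150 (270.00384521484375, 165.8013458251953) (24.518688201904297, 46.584835052490234) [669.7  54.2  54. ]
```

```bash
python3 -m handwheel '[[[6,3,-50,0,0,0,1],[5,2,-50,0,0,0,1],[0,0,-50,0,0,0,1],[0,0,-36,0,0,0,1],[0,0,-10,0,0,0,1],[0,0,0,0,0,0,-1],[0,0,0,0,0,0,-1],[0,0,0,0,0,0,-1]]]'
python3 -m handwheel '[[[0,0,0,0,0,0,-1],[0,0,0,0,0,0,-1],[0,0,50,0,0,0,-1],[0,0,50,0,0,0,-1],[0,0,50,0,0,0,-1],[-16,-48,0,0,0,0,-1],[-16,-48,0,0,0,0,-1],[-16,-48,0,0,0,0,-1]]]'
python3 -m handwheel '[[[-16,-48,0,0,0,0,-1],[-16,-48,0,0,0,0,-1],[-16,-48,0,0,0,0,-1],[-16,-48,0,0,0,0,-1],[-16,-48,0,0,0,0,-1],[0,0,-50,0,0,0,-1],[0,0,-50,0,0,0,-1],[0,0,0,0,0,0,-1]]]'
```

```text
time_s: 14.05
eef_pos: [677.7, 44.8, 42.0]
ee_rot: [0.002, 0.307, 0.952, 0.0]
force: [-2.3, -0.8, 6.6]
grip_width: 0.619
grip_force: 42.0
time_s: 15.05
eef_pos: [628.1, -100.0, 190.5]
ee_rot: [0.001, 0.306, 0.952, -0.0]
force: [0.3, -1.0, -2.6]
grip_width: 0.621
grip_force: 43.4
time_s: 16.05
eef_pos: [547.3, -337.5, 86.8]
ee_rot: [-0.003, 0.307, 0.952, 0.001]
force: [0.0, 0.9, -1.7]
grip_width: 0.621
grip_force: 43.7
```

```bash
python3 -m handwheel '[[[2,-2,-30,0,0,0,-1],[0,0,-9,0,0,0,-1],[0,0,0,0,0,0,-1],[0,0,-1,0,0,0,-1],[0,0,0,0,0,0,0.5],[0,0,0,0,0,0,0.5],[0,0,50,0,0,0,0.5],[0,0,50,0,0,0,1]]]'
python3 -m handwheel '[[[0,0,50,0,0,0,1],[0,0,40,0,0,0,1],[-8,48,0,0,0,-6,1],[-8,48,0,0,0,-6,1],[-8,48,0,0,0,-6,1],[-8,48,0,0,0,-6,1],[-8,48,0,0,0,-6,1],[-8,48,0,0,0,-6,1]]]'
python3 -m handwheel '[[[-8,48,0,0,0,-6,1],[-8,48,0,0,0,-6,1],[-8,48,0,0,0,-6,1],[-8,48,0,0,0,-6,1],[-2,50,0,0,0,-4,1],[0,0,0,0,0,0,1],[0,0,0,0,0,0,1]]]'
python3 - <<'E'
from meas import *
A=cam('wrist'); s=sense(); print(s['joints'],s['eef_pos']); im=A[0].copy(); save(im,'w5.png')
for P in [(467,197,90),(467,197,50)]: print(proj(P,*A[1:]))
E
```

```text
time_s: 17.05
eef_pos: [550.6, -340.6, 150.8]
ee_rot: [-0.0, 0.307, 0.952, 0.0]
force: [0.4, -0.0, 0.1]
grip_width: 0.932
grip_force: 0.0
time_s: 18.05
eef_pos: [502.3, -51.2, 239.8]
ee_rot: [0.001, 0.587, 0.809, 0.0]
force: [1.3, 0.1, 0.5]
grip_width: 1.0
grip_force: 0.0
time_s: 18.92
eef_pos: [468.7, 189.0, 239.5]
ee_rot: [0.0, 0.764, 0.645, 0.0]
force: [-0.2, -0.1, 0.1]
grip_width: 1.005
grip_force: 0.0
[ 1.50299186e-01  2.69282113e-01  1.55548060e+00 -2.83219236e-04
  1.31657851e+00  3.20198473e-01] [468.82989141 188.55770222 239.46405782]
[252.36884072 168.34173288]
[252.63886689 160.09900748]
```

View pics/w5.png

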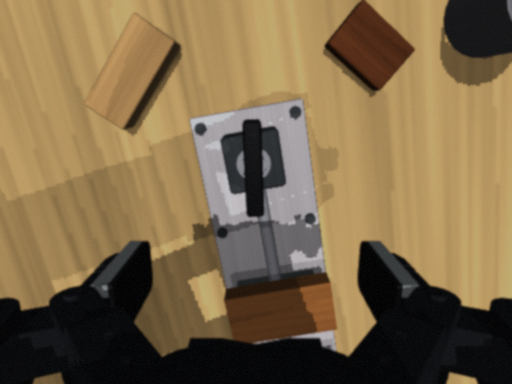

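The bar runs along the image vertical, from (254,120) to (255,215), with its centre at (254,168) where the estimate put it. So the fingers are already aligned with it. Next: grip it and turn it clockwise.

```bash
python3 -m handwheel '[[[-1,4,-50,0,0,0,0.5],[0,4,-50,0,0,0,0.2],[0,0,-50,0,0,0,0],[0,0,-21,0,0,0,0],[0,0,0,0,0,0,0]]]'
python3 -m handwheel '[[[0,0,0,0,0,0,-1],[0,0,0,0,0,0,-1],[0,0,0,0,0,0,-1],[0,0,0,0,0,0,-1],[0,0,0,0,0,0,-1]]]' 30
```

```text
time_s: 19.6
eef_pos: [467.3, 196.2, 67.4]
ee_rot: [-0.001, 0.765, 0.644, -0.001]
force: [-0.3, -1.3, 0.3]
grip_width: 0.502
grip_force: 0.0
time_s: 20.23
eef_pos: [468.8, 197.1, 69.7]
ee_rot: [0.001, 0.764, 0.645, 0.001]
force: [1.3, -2.8, 6.7]
grip_width: 0.181
grip_force: 31.1
```

```bash
python3 -m handwheel '[[[0,0,0,0,0,-10,-1],[0,0,0,0,0,-10,-1],[0,0,0,0,0,-10,-1],[0,0,0,0,0,-10,-1],[0,0,0,0,0,-10,-1],[0,0,0,0,0,-10,-1],[0,0,0,0,0,-10,-1],[0,0,0,0,0,-8,-1]]]'
python3 -m handwheel '[[[0,0,0,0,0,-4,-1],[0,0,0,0,0,0,-1]]]'
python3 -c "
from rig import *;s=sense();print(s['wrist_torque'],s['force'],s['joints'])"
```

```text
time_s: 21.22
eef_pos: [470.6, 195.1, 69.8]
ee_rot: [0.002, 1.0, 0.018, 0.003]
force: [10.8, -18.2, 2.6]
grip_width: 0.176
grip_force: 30.0
time_s: 21.48
eef_pos: [470.6, 195.0, 69.8]
ee_rot: [0.002, 1.0, -0.014, 0.004]
force: [9.9, -17.8, 2.6]
grip_width: 0.183
grip_force: 37.7
[-2.84419892 -1.53558309  0.7038968 ] [  9.92012472 -17.82547897   2.63161869] [ 0.1650892   0.48168176  1.74450939 -0.00654273  0.90905359  1.76828117]
```

```bash
python3 -m handwheel '[[[0,0,0,0,0,0,0.4],[0,0,0,0,0,0,0.4],[0,0,50,0,0,0,1],[0,0,50,0,0,0,1],[0,0,50,0,0,2,1],[-3,-45,20,0,0,0,1],[-3,-45,0,0,0,0,1],[-3,-45,0,0,0,0,1]]]'
python3 -m handwheel '[[[-3,-45,0,0,0,0,1],[-3,-45,0,0,0,0,1],[-3,-42,0,0,0,0,1],[0,0,0,0,0,0,1],[0,0,0,0,0,0,1]]]'
python3 - <<'E'
from meas import *
A=cam('wrist');B=cam('top');S=cam('side'); save(A[0],'w6.png')
save(np.hstack([cv2.resize(A[0],(400,300)),cv2.resize(B[0],(400,300))]),'w6b.png')
hsv=cv2.cvtColor(A[0],cv2.COLOR_RGB2HSV); m=(hsv[...,0]<12)&(hsv[...,1]>120)&(hsv[...,2]>90)
print(hsv[180:182,250:262:6].tolist())
for c in blobs(m,1500):
    r=cv2.minAreaRect(c); b=cv2.boxPoints(r); print(r); print([plane(p,*A[1:],64)[:2].round(1) for p in b], plane(r[0],*A[1:],64).round(1))
    print('h: tri', tri((r[0],)+A[1:],((290.5 if r[0][0]>0 else 0,215.8),)+B[1:]).round(1))
E
```

```text
time_s: 22.48
eef_pos: [458.1, 61.5, 238.5]
ee_rot: [-0.0, 1.0, 0.003, 0.0]
force: [1.0, 0.2, 0.8]
grip_width: 1.002
grip_force: 0.0
time_s: 23.1
eef_pos: [449.5, -68.9, 238.2]
ee_rot: [-0.0, 1.0, 0.003, -0.0]
force: [0.3, -0.2, -0.5]
grip_width: 0.997
grip_force: 0.0
[[[13, 179, 64], [14, 170, 60]], [[12, 174, 66], [12, 177, 59]]]
```

View pics/w6b.png

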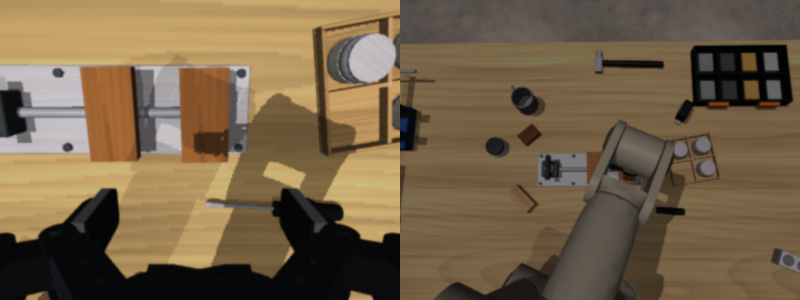

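Wrist half: front2 is at (80–137,68–160) and front1 at (180–229,68–162), both at 400-px scale. The top half shows the handle along x (off) and the three tins upright in the crate.

```bash
cat >> meas.py <<'E'
def brown(im,x0,x1,y0=60,y1=240):
    hsv=cv2.cvtColor(im,cv2.COLOR_RGB2HSV); m=((hsv[...,0]<=15)&(hsv[...,1]>150)).astype(np.uint8)
    k=np.zeros_like(m);k[y0:y1,x0:x1]=1; m=cv2.morphologyEx(m&k,cv2.MORPH_OPEN,np.ones((5,5)))
    c=max(cv2.findContours(m,0,1)[0],key=cv2.contourArea); r=cv2.minAreaRect(c); return r,cv2.boxPoints(r)
E
python3 - <<'E'
from meas import *
A=cam('wrist');B=cam('top')
for x0,x1,t in [(215,310,(290.5,215.8)),(95,180,(250.3,215.6))]:
    r,b=brown(A[0],x0,x1); print(r); print([plane(p,*A[1:],64)[:2].round(1) for p in b],plane(r[0],*A[1:],64).round(1),tri((r[0],)+A[1:],(t,)+B[1:]).round(1))
E
```

```text
((261.5, 147.5), (119.0, 61.0), 90.0)
[array([521.7, -47.2]), array([ 522.2, -100.1]), array([ 413.9, -104. ]), array([413.4, -46.1])] [470.2 -74.3  64. ] [467.6 -76.3  47.6]
((141.24191284179688, 145.88124084472656), (122.5563735961914, 66.84481048583984), 86.09950256347656)
[array([521.6,  63.2]), array([525.9,   5.2]), array([415.2,   3.4]), array([410.1,  67. ])] [470.8  34.6  64. ] [468.3  32.9  62.6]
```

```bash
python3 -m handwheel '[[[4,-1,-10,0,9,0,1],[4,-1,-10,0,9,0,1],[4,-1,-10,0,9,0,1],[4,-1,-10,0,9,0,1],[4,-1,-10,0,9,0,1],[0,0,0,0,0,0,1],[0,0,0,0,0,0,1]]]'
python3 -c "
from rig import *;print(sense()['joints'])"
```

```text
time_s: 24.22
eef_pos: [469.7, -74.4, 189.1]
ee_rot: [-0.001, 0.925, 0.002, -0.381]
force: [0.2, 0.7, 0.3]
grip_width: 1.002
grip_force: 0.0
[-0.29524213  0.68871361  1.23939207 -0.22442822  1.96385096  1.26586486]
```

```bash
python3 -m handwheel '[[[0,0,-45,0,0,0,1],[0,0,-45,0,0,0,1],[0,0,-30,0,0,0,1],[0,0,-16,0,0,0,1],[0,0,-8,0,0,0,1],[0,0,0,0,0,0,1]]]'
```

```text
time_s: 24.98
eef_pos: [470.0, -74.7, 45.1]
ee_rot: [-0.001, 0.924, 0.002, -0.382]
force: [0.4, 1.2, 0.2]
grip_width: 0.999
grip_force: 0.0
```

```bash
python3 - <<'E'
from meas import *
A=cam('wrist');S=cam('side')
save(np.hstack([cv2.resize(A[0],(400,300)),cv2.resize(S[0][130:310,150:390],(400,300))]),'w7.png')
E
```

```text
(no output)
```

View pics/w7.png

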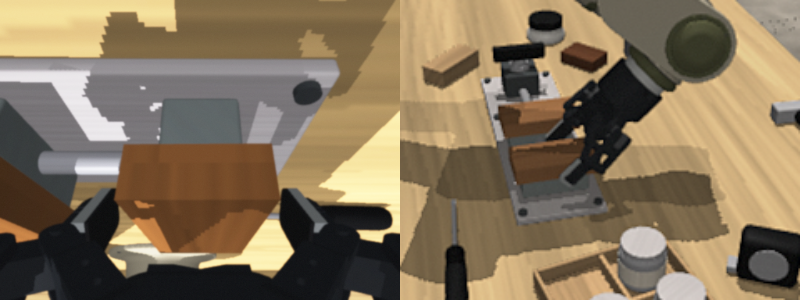

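The fingers straddle front1 and the palm is clear of it. Closing.

```bash
python3 -m handwheel '[[[0,0,0,0,0,0,-1],[0,0,0,0,0,0,-1],[0,0,0,0,0,0,-1],[0,0,0,0,0,0,-1],[0,0,0,0,0,0,-1],[0,0,0,0,0,0,-1]]]' 60
python3 -m handwheel '[[[0,0,20,0,0,0,-1],[0,0,40,0,0,0,-1],[0,0,45,0,0,0,-1],[0,0,45,0,0,0,-1],[0,0,30,0,0,0,-1],[0,0,0,0,0,0,-1]]]'
```

```text
time_s: 25.82
eef_pos: [470.1, -74.7, 45.0]
ee_rot: [-0.001, 0.924, 0.002, -0.382]
force: [2.9, 0.7, 6.1]
grip_width: 0.648
grip_force: 63.7
time_s: 26.58
eef_pos: [470.0, -74.7, 226.6]
ee_rot: [-0.0, 0.925, 0.002, -0.38]
force: [-0.5, -1.4, -1.9]
grip_width: 0.644
grip_force: 63.2
```

```bash
python3 -m handwheel '[[[13,19,0,0,-9,0,-1],[13,19,0,0,-9,0,-1],[13,19,0,0,-9,0,-1],[13,19,0,0,-9,0,-1],[13,19,0,0,-9,0,-1],[13,19,0,0,-9,0,-1],[0,0,0,0,0,0,-1]]]'
python3 -c "
from rig import *;print(sense()['joints'])"
python3 -m handwheel '[[[13,19,0,0,-9,0,-1],[13,19,0,0,-9,0,-1],[13,19,0,0,-9,0,-1],[13,19,0,0,-9,0,-1],[0,0,0,0,0,0,-1],[0,0,0,0,0,0,-1]]]'
python3 -c "
from rig import *;print(sense()['joints'])"
```

```text
time_s: 27.45
eef_pos: [546.2, 40.3, 223.6]
ee_rot: [-0.0, 0.997, 0.003, 0.077]
force: [-0.3, -0.3, -1.4]
grip_width: 0.647
grip_force: 63.4
[-0.15135607  0.29475782  1.57226365  0.02639668  1.12214751  1.40338588]
time_s: 28.2
eef_pos: [600.0, 114.5, 224.0]
ee_rot: [0.001, 0.925, 0.002, 0.381]
force: [0.7, -0.2, -0.5]
grip_width: 0.651
grip_force: 63.4
[-0.00372347  0.22615386  1.85884549  0.00623491  0.27506378  1.55709355]
```

J5 is only 0.28 rad here, so going lower with an outward tool would run into its limit. I'll turn the tool sideways, +60° about z, for standing the front up.

```bash
python3 -m handwheel '[[[0,-5,0,0,0,4,-1],[0,-5,0,0,0,4,-1],[0,-5,0,0,0,5,-1],[0,-5,0,0,0,5,-1],[0,-5,0,0,0,6,-1],[0,-5,0,0,0,8,-1],[0,-5,0,0,0,9,-1],[0,-5,0,0,0,9,-1]]]'
python3 -m handwheel '[[[0,0,0,0,0,10,-1],[0,0,0,0,0,0,-1],[0,0,0,0,0,0,-1]]]'
cat >> h.py <<'E'
def st():
    s=sense(); q=s['ee_rot']; M=R.from_quat([q[1],q[2],q[3],q[0]]).as_matrix(); a=M[:,2]; y=M[:,1]
    print('tcp',s['eef_pos'].round(1),'a az',np.degrees(np.arctan2(a[1],a[0])).round(1),'tilt from down',np.degrees(np.arccos(-a[2])).round(1),'close',y.round(3),'J',s['joints'].round(2),'F',s['force'].round(1),'w',round(s['grip_width'],3))
    return s
E
python3 -c "
from h import *;st()"
```

```text
time_s: 29.2
eef_pos: [599.3, 76.0, 224.5]
ee_rot: [-0.155, 0.842, 0.382, 0.348]
force: [0.6, 0.4, -1.2]
grip_width: 0.645
grip_force: 63.4
time_s: 29.58
eef_pos: [599.0, 77.2, 223.6]
ee_rot: [-0.184, 0.808, 0.451, 0.333]
force: [-0.4, -0.6, -0.8]
grip_width: 0.646
grip_force: 63.6
tcp [599.   77.2 223.6] a az 58.0 tilt from down 44.7 close [ 0.85  -0.527  0.003] J [-0.37  0.37  1.66  0.87  1.12 -0.22] F [-0.4 -0.6 -0.8] w 0.646
```

```bash
python3 -m handwheel '[[[0,0,-50,0,0,0,-1],[0,0,-50,0,0,0,-1],[0,0,-40,0,0,0,-1],[0,0,-16,0,0,0,-1],[0,0,0,0,0,0,-1],[0,0,0,0,0,0,-1]]]'
python3 - <<'E'
from meas import *
st()
S=cam('side');W=cam('wrist')
save(np.hstack([cv2.resize(W[0],(400,300)),cv2.resize(S[0][100:280,170:410],(400,300))]),'w8.png')
E
```

```text
time_s: 30.32
eef_pos: [599.8, 77.1, 69.1]
ee_rot: [-0.183, 0.807, 0.452, 0.334]
force: [0.6, -0.3, -1.3]
grip_width: 0.646
grip_force: 63.5
tcp [599.8  77.1  69.1] a az 58.0 tilt from down 44.7 close [ 0.851 -0.525  0.006] J [-0.37  0.62  1.77  1.05  0.92 -0.56] F [ 0.6 -0.3 -1.3] w 0.646
```

View pics/w8.png

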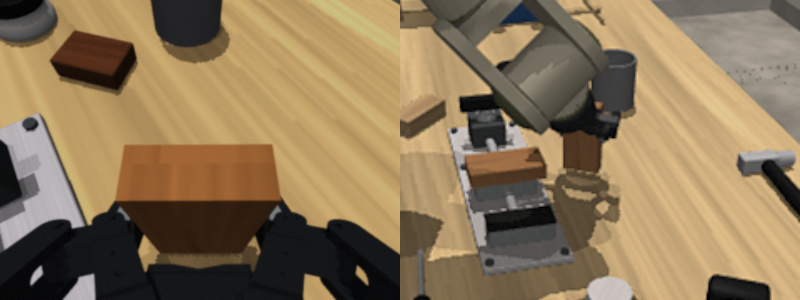

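The front is gripped upright and is just above the bench. I'll lower it until it touches.

```bash
python3 -m handwheel '[[[0,0,-8,0,0,0,-1],[0,0,0,0,0,0,-1]]]';python3 -m handwheel '[[[0,0,-3,0,0,0,-1],[0,0,0,0,0,0,-1]]]'|sed -n 2,4p;python3 -m handwheel '[[[0,0,-2,0,0,0,-1],[0,0,0,0,0,0,-1]]]'|sed -n 2,4p
```

```text
time_s: 30.68
eef_pos: [598.8, 77.3, 58.9]
ee_rot: [-0.184, 0.807, 0.451, 0.333]
force: [0.0, 0.8, -0.9]
grip_width: 0.652
grip_force: 63.5
eef_pos: [599.1, 77.2, 56.2]
ee_rot: [-0.184, 0.807, 0.452, 0.333]
force: [-1.0, -0.3, -1.1]
eef_pos: [599.5, 77.5, 56.0]
ee_rot: [-0.184, 0.807, 0.452, 0.334]
force: [-4.7, -1.7, 12.4]
```

```bash
python3 -m handwheel '[[[0,0,1,0,0,0,0.5],[0,0,0,0,0,0,1],[0,0,0,0,0,0,1],[-8,-12,14,0,0,0,1],[-16,-24,28,0,0,0,1],[-19,-30,35,0,0,0,1],[-19,-30,40,0,0,0,1],[0,0,0,0,0,0,1]]]'
python3 - <<'E'
from meas import *
st()
S=cam('side');W=cam('wrist')
save(np.hstack([cv2.resize(W[0],(400,300)),cv2.resize(S[0][100:280,170:410],(400,300))]),'w9.png')
E
```

```text
time_s: 32.17
eef_pos: [537.1, -21.6, 175.5]
ee_rot: [-0.181, 0.808, 0.451, 0.334]
force: [0.4, 1.3, -0.3]
grip_width: 1.001
grip_force: 0.0
tcp [537.1 -21.6 175.5] a az 57.6 tilt from down 44.7 close [ 0.85  -0.527  0.01 ] J [-0.61  0.37  1.82  0.86  1.18 -0.5 ] F [ 0.4  1.3 -0.3] w 1.001
```

View pics/w9.png

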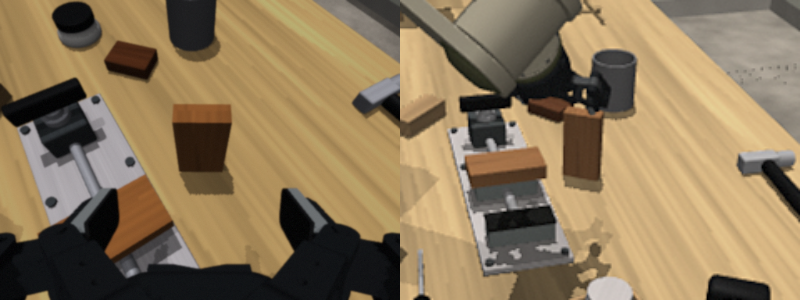

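Wrist half: the front is standing upright, its top face at (173–232,105–122) at 400-px scale. I'll measure that, swing the tool to the pocket side, and measure again.

```bash
python3 - <<'E'
from h import *
W=cam('wrist')
P=np.array([plane((x*1.28,y*1.28),*W[1:],110)[:2] for x,y in[(173,105),(230,105),(232,122),(175,122)]]);print(P.round(1),P.mean(0))
E
python3 -m handwheel '[[[5,9,20,-7.6,4.7,0,1],[5,9,20,-7.6,4.7,0,1],[5,9,20,-7.6,4.7,0,1],[5,9,15,-7.6,4.7,0,1],[5,9,0,-7.6,4.7,0,1],[5,9,0,-7.6,4.7,0,1],[5,9,0,-7.6,4.7,0,1],[5,9,0,-7.6,4.7,0,1]]]'
python3 -m handwheel '[[[5,8,0,-7.6,4.7,0,1],[5,8,0,-7.6,4.7,0,1],[0,0,0,0,0,0,1],[0,0,0,0,0,0,1]]]'
python3 - <<'E'
from meas import *
st();W=cam('wrist');B=cam('top');save(W[0],'w10.png')
g=proj((595,70.5,110),*W[1:]);print(g)
hsv=cv2.cvtColor(W[0],cv2.COLOR_RGB2HSV); m=((hsv[...,0]<=15)&(hsv[...,1]>150)).astype(np.uint8)
for c in blobs(m,150): r=cv2.minAreaRect(c); print(r,plane(r[0],*W[1:],110).round(1),[plane(p,*W[1:],110)[:2].round(1) for p in cv2.boxPoints(r)])
E
```

```text
[[575.8  94.3]
 [623.1  65.3]
 [613.1  47.8]
 [567.6  75.6]] [594.90814646  70.74894544]
time_s: 33.33
eef_pos: [577.0, 54.6, 246.4]
ee_rot: [0.114, 0.848, 0.476, -0.205]
force: [-0.0, -0.1, -0.1]
grip_width: 1.005
grip_force: 0.0
time_s: 33.83
eef_pos: [586.9, 69.3, 247.1]
ee_rot: [0.185, 0.807, 0.453, -0.331]
force: [-0.7, -0.8, 0.9]
grip_width: 0.998
grip_force: 0.0
tcp [586.9  69.3 247.1] a az -121.6 tilt from down 44.6 close [ 0.853 -0.522 -0.002] J [ 0.15  0.79  0.9  -0.62  1.94  0.61] F [-0.7 -0.8  0.9] w 0.998
[266.70800722  37.47438205]
((168.949462890625, 92.21908569335938), (69.85384368896484, 120.94573974609375), 57.9946174621582) [511.5  68.5 110. ] [array([465.7,  93.5]), array([563.6,  95.1]), array([556.5,  43.9]), array([432.3,  28. ])]
((269.0, 27.5), (55.0, 92.0), 90.0) [599.5  75.6 110. ] [array([585.8, 103.7]), array([629.7,  77. ]), array([615.5,  43.1]), array([564.3,  74.1])]
((305.15521240234375, 326.0623779296875), (57.34547805786133, 143.485595703125), 82.3160171508789) [ 169.6 -934.9  110. ] [array([ 124.3, -564.8]), array([ 491.4, -560.9]), array([  250.6
[... 471 characters left out ...]
ay([ -910.1, -1518.9])]
((207.2799835205078, 323.5400085449219), (13.152186393737793, 30.97127914428711), 8.130102157592773) [ -81.3 -730.6  110. ] [array([-326.4, -985.2]), array([  63. , -529.1]), array([  78. , -565.1]), array([ -316.1, -1058.6])]
((474.34619140625, 206.2307891845703), (28.829071044921875, 13.139781951904297), 78.69007110595703) [ 693.2 -250.5  110. ] [array([ 686. , -210.7]), array([ 698.4, -211.6]), array([ 701.4, -296.2]), array([ 687.1, -296.4])]
((478.8461608886719, 240.23077392578125), (23.141704559326172, 10.59027099609375), 78.69007110595703) [ 693.4 -373.4  110. ] [array([ 686.3, -326.5]), array([ 698.5, -325.9]), array([ 701.5, -427.1]), array([ 687.4, -429.3])]
```

```bash
python3 -m handwheel '[[[4,-5,-40,0,0,0,1],[0,0,-40,0,0,0,1],[0,0,-40,0,0,0,1],[0,0,-40,0,0,0,1],[0,0,-20,0,0,0,1],[0,0,-10,0,0,0,1],[0,0,0,0,0,0,1]]]'
python3 -c "
from h import *;st()"
```

```text
time_s: 34.8
eef_pos: [591.3, 64.1, 58.0]
ee_rot: [0.185, 0.807, 0.452, -0.332]
force: [0.1, 0.3, 0.4]
grip_width: 1.0
grip_force: 0.0
tcp [591.3  64.1  58. ] a az -121.6 tilt from down 44.6 close [ 0.852 -0.523 -0.001] J [ 0.14  0.98  1.04 -0.58  1.66  0.8 ] F [0.1 0.3 0.4] w 1.0
```

```bash
python3 -m handwheel '[[[0,0,0,0,0,0,-1],[0,0,0,0,0,0,-1],[0,0,0,0,0,0,-1],[0,0,0,0,0,0,-1],[0,0,0,0,0,0,-1],[0,0,0,0,0,0,-1]]]' 60
python3 -m handwheel '[[[0,0,20,0,0,0,-1],[0,0,50,0,0,0,-1],[0,0,50,0,0,0,-1],[0,0,50,0,0,0,-1],[0,0,30,0,0,0,-1],[0,0,0,0,0,0,-1]]]'
python3 - <<'E'
from meas import *
st();W=cam('wrist');save(W[0],'w11.png')
E
```

```text
time_s: 35.55
eef_pos: [591.5, 64.3, 58.6]
ee_rot: [0.186, 0.807, 0.452, -0.331]
force: [1.2, 0.8, 6.6]
grip_width: 0.65
grip_force: 63.0
time_s: 36.3
eef_pos: [591.3, 64.4, 260.3]
ee_rot: [0.186, 0.808, 0.452, -0.33]
force: [0.0, -0.2, -1.4]
grip_width: 0.647
grip_force: 63.5
tcp [591.3  64.4 260.3] a az -121.4 tilt from down 44.5 close [ 0.852 -0.523  0.003] J [ 0.14  0.79  0.87 -0.63  1.96  0.59] F [ 0.  -0.2 -1.4] w 0.647
```

```bash
python3 -m handwheel '[[[-15,-17,0,0,0,-7.3,-1],[-15,-17,0,0,0,-7.3,-1],[-15,-17,0,0,0,-7.3,-1],[-15,-17,0,0,0,-7.3,-1],[-15,-17,0,0,0,-7.3,-1],[-15,-17,0,0,0,-7.3,-1],[-15,-17,0,0,0,-7.3,-1],[-15,-18,0,0,0,-7.3,-1]]]'
python3 -m handwheel '[[[0,0,0,0,0.5,-0.2,-1],[0,0,0,0,0,0,-1]]]'
python3 -c "
from h import *;st()"
```

```text
time_s: 37.35
eef_pos: [470.1, -73.1, 256.0]
ee_rot: [-0.002, 0.924, -0.001, -0.381]
force: [1.0, -0.2, 0.0]
grip_width: 0.645
grip_force: 63.4
time_s: 37.6
eef_pos: [471.0, -72.4, 256.5]
ee_rot: [-0.001, 0.923, 0.0, -0.385]
force: [-0.7, -0.5, -0.6]
grip_width: 0.65
grip_force: 63.5
tcp [471.  -72.4 256.5] a az 179.8 tilt from down 45.3 close [-0.001 -1.    -0.002] J [-0.29  0.64  1.15 -0.24  2.11  1.24] F [-0.7 -0.5 -0.6] w 0.65
```

```bash
python3 -m handwheel '[[[0,0,0,7.5,0,7.4,-1],[0,0,0,7.5,0,7.4,-1],[0,0,0,7.5,0,7.4,-1],[0,0,0,7.5,0,7.4,-1],[0,0,0,7.5,0,7.4,-1],[0,0,0,7.5,0,7.4,-1],[0,0,0,7.5,0,7.4,-1],[0,0,0,7.5,0,7.4,-1]]]' | tail -1
python3 -m handwheel '[[[0,0,0,7.5,0,7.4,-1],[0,0,0,7.5,0,7.4,-1],[0,0,0,7.5,0,7.4,-1],[0,0,0,7.5,0,7.4,-1],[0,0,0,7.5,0,7.4,-1],[0,0,0,7.5,0,7.4,-1],[0,0,0,7.5,0,7.4,-1],[0,0,0,7.5,0,7.4,-1]]]' |tail -1
python3 -m handwheel '[[[0,0,0,7.5,0,7.4,-1],[0,0,0,0,0,0,-1],[0,0,0,0,0,0,-1]]]'
python3 - <<'E'
from meas import *
st();W=cam('wrist');save(W[0],'w12.png');B=cam('top');save(B[0],'t12.png')
E
```

```text
grip_force: 63.7
grip_force: 63.7
time_s: 39.98
eef_pos: [471.1, -72.3, 257.1]
ee_rot: [-0.388, 0.008, 0.922, -0.005]
force: [-0.7, -0.2, -1.4]
grip_width: 0.646
grip_force: 63.7
tcp [471.1 -72.3 257.1] a az -179.7 tilt from down 45.6 close [ 0.01   1.    -0.015] J [-0.29  0.64  1.15 -0.24  2.11 -1.89] F [-0.7 -0.2 -1.4] w 0.646
```

```bash
python3 -m handwheel '[[[0,-1.5,-40,0.9,0,0.6,-1],[0,0,-50,0,0,0,-1],[0,0,-50,0,0,0,-1],[0,0,-35,0,0,0,-1],[0,0,-20,0,0,0,-1],[0,0,-8,0,0,0,-1],[0,0,0,0,0,0,-1],[0,0,0,0,0,0,-1]]]'
python3 -c "
from h import *;st()"
python3 -m handwheel '[[[0,0,-4,0,0,0,-1],[0,0,0,0,0,0,-1],[0,0,0,0,0,0,-1]]]'|sed -n 2,4p
python3 -m handwheel '[[[0,0,-2,0,0,0,-1],[0,0,0,0,0,0,-1]]]'|sed -n 2,4p
```

```text
time_s: 41.08
eef_pos: [471.6, -74.4, 55.4]
ee_rot: [-0.387, -0.001, 0.922, 0.001]
force: [-0.4, 0.8, -0.4]
grip_width: 0.649
grip_force: 63.6
tcp [471.6 -74.4  55.4] a az 180.0 tilt from down 45.5 close [-0.001  1.     0.002] J [-0.29  0.87  1.3  -0.21  1.74 -1.82] F [-0.4  0.8 -0.4] w 0.649
eef_pos: [471.1, -74.3, 50.5]
ee_rot: [-0.387, -0.001, 0.922, 0.001]
force: [-0.1, -0.4, -0.0]
eef_pos: [471.0, -74.2, 48.2]
ee_rot: [-0.388, -0.001, 0.922, 0.001]
force: [0.0, -0.3, -0.9]
```

```bash
python3 -m handwheel '[[[0,0,-2,0,0,0,-1],[0,0,0,0,0,0,-1]]]'|sed -n 2,4p
python3 -m handwheel '[[[0,0,-1,0,0,0,-1],[0,0,0,0,0,0,-1]]]'|sed -n 2,4p
```

```text
eef_pos: [471.1, -74.3, 46.8]
ee_rot: [-0.388, -0.001, 0.922, 0.001]
force: [-0.7, 0.1, 5.0]
eef_pos: [471.1, -74.3, 46.8]
ee_rot: [-0.388, -0.001, 0.922, 0.001]
force: [-1.3, 0.5, 12.5]
```

```bash
python3 -m handwheel '[[[0,0,1,0,0,0,0.4],[0,0,0,0,0,0,1],[0,0,0,0,0,0,1],[0,0,20,0,0,0,1],[0,0,50,0,0,0,1],[0,0,50,0,0,0,1],[20,0,50,0,-9,0,1],[20,0,20,0,-9,0,1]]]'
python3 -m handwheel '[[[20,20,0,0,-9,0,1],[20,20,0,0,-9,0,1],[10,10,0,0,-9,0,1],[0,0,0,0,0,0,1],[0,0,0,0,0,0,1]]]'
python3 - <<'E'
from meas import *
st();W=cam('wrist');save(W[0],'w13.png')
for P in [(467,-74,64),(467,37,64),(467,-74,64)]: print(proj(P,*W[1:]))
E
```

```text
time_s: 43.2
eef_pos: [512.1, -74.3, 240.7]
ee_rot: [-0.233, -0.001, 0.972, -0.0]
force: [0.2, -0.6, -0.4]
grip_width: 0.999
grip_force: 0.0
time_s: 43.82
eef_pos: [560.8, -24.7, 236.9]
ee_rot: [-0.006, -0.001, 1.0, 0.0]
force: [0.2, -0.3, 0.5]
grip_width: 0.995
grip_force: 0.0
tcp [560.8 -24.7 236.9] a az 177.0 tilt from down 0.7 close [-0.003  1.     0.001] J [-0.25  0.4   1.38 -0.    1.37 -1.82] F [ 0.2 -0.3  0.5] w 0.995
[196.6260725  67.0509633]
[326.56231579  67.649479  ]
[196.6260725  67.0509633]
```

View pics/w13.png

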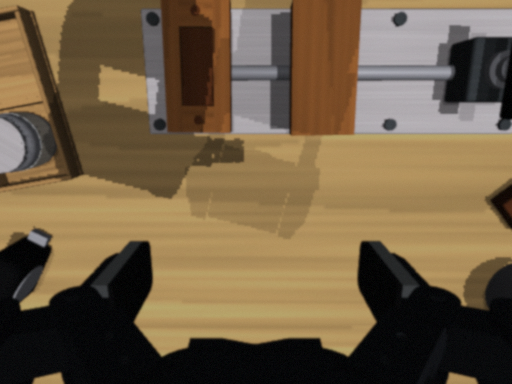

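Front1 lies on pod1 with its pocket up; its box is about (163–231, 0–132), beside front2 at (291–361, 0–134). I'll check the edges numerically.

```bash
python3 - <<'E'
from meas import *
W=cam('wrist'); hsv=cv2.cvtColor(W[0],cv2.COLOR_RGB2HSV); m=(hsv[...,0]<=15)&(hsv[...,1]>150)
for y in (60,90,115):
    for a,b in((150,250),(275,380)):
        x=np.where(m[y,a:b])[0]+a; print(y,x.min(),x.max(),[plane((q,y),*W[1:],64)[:2].round(1).tolist() for q in (x.min(),x.max())], W[0][y,a:b:1][:, 0].tolist() if y==115 else '')
for x in (172,190,222,300,325,350):
    yy=np.where(m[:150,x])[0]; print('end',x,yy.max(),plane((x,yy.max()),*W[1:],64)[:2].round(1), plane((x,yy.max()),*W[1:],42)[:2].round(1))
print('screws',[plane(p,*W[1:],10)[:2].round(1).tolist() for p in [(152,18),(159,125),(400,19),(390,125),(503,125)]])
E
```

```text
60 165 229 [[461.7, -100.6], [461.4, -46.3]] 
60 291 356 [[461.2, 6.3], [461.0, 61.5]] 
90 166 229 [[486.1, -101.2], [485.9, -46.7]] 
90 291 355 [[485.7, 7.1], [485.5, 62.5]] 
115 168 229 [[507.3, -100.7], [507.1, -47.0]] [98, 101, 106, 104, 103, 102, 98, 98, 99, 100, 99, 98, 98, 98, 97, 96, 87, 81, 76, 74, 75, 75, 77, 77, 80, 80, 81, 77, 77, 75, 71, 73, 76, 75, 75, 77, 74, 77, 74, 74, 75, 77, 76, 73, 71, 66, 60, 58, 56, 58, 61, 68, 72, 72, 79, 96, 105, 107, 104, 104, 103, 104, 106, 108, 114, 115, 116, 117, 118, 119, 119, 120, 121, 125, 132, 136, 138, 137, 135, 121, 93, 94, 128, 147, 155, 157, 158, 157, 156, 156, 154, 153, 148, 148, 150, 150, 150, 150, 150, 152]
115 291 353 [[506.9, 7.7], [506.7, 62.4]] [74, 72, 73, 73, 72, 73, 73, 72, 72, 73, 73, 73, 71, 64, 49, 45, 69, 98, 109, 112, 111, 113, 117, 117, 118, 117, 117, 118, 115, 117, 117, 116, 117, 120, 124, 125, 123, 126, 125, 122, 120, 119, 117, 120, 120, 123, 125, 126, 125, 125, 124, 122, 124, 122, 123, 123, 124, 124, 125, 124, 121, 120, 118, 118, 119, 118, 118, 120, 125, 136, 136, 138, 138, 137, 142, 143, 145, 149, 148, 151, 162, 170, 175, 177, 179, 176, 177, 177, 175, 177, 176, 176, 178, 177, 178, 177, 176, 176, 178, 179, 178, 177, 177, 177, 177]
end 172 130 [520.4 -97.9] [ 522.1 -103.1]
end 190 131 [521.2 -81.9] [522.9 -86. ]
end 222 131 [521.1 -53.4] [522.8 -55.4]
end 300 134 [523.4  16.2] [525.4  19.2]
end 325 133 [522.5  38.5] [524.3  43. ]
end 350 133 [522.4  60.9] [524.2  67. ]
screws [[417.3, -124.1], [519.4, -123.9], [417.2, 116.5], [518.5, 117.0], [518.0, 235.0]]
```

```bash
python3 -m handwheel '[[[-18,12,-8,0,9,0,1],[-18,12,-8,0,9,0,1],[-18,12,-8,0,9,0,1],[-18,12,-8,0,9,0,1],[-18,12,-8,0,9,0,1],[0,0,0,0,0.7,0,1],[0,0,0,0,0,0,1]]]'
python3 -c "
from h import *;st()"
```

```text
time_s: 44.8
eef_pos: [471.8, 35.2, 196.6]
ee_rot: [-0.392, -0.001, 0.92, 0.001]
force: [0.7, -0.1, 0.3]
grip_width: 0.998
grip_force: 0.0
tcp [471.8  35.2 196.6] a az 179.9 tilt from down 46.1 close [-0.001  1.     0.002] J [-0.13  0.69  1.23 -0.1   2.02 -1.7 ] F [ 0.7 -0.1  0.3] w 0.998
```

```bash
python3 -m handwheel '[[[-1,1,-45,0,-1.1,0,1],[0,0,-45,0,0,0,1],[0,0,-35,0,0,0,1],[0,0,-18,0,0,0,1],[0,0,-8,0,0,0,1],[0,0,0,0,0,0,1],[0,0,0,0,0,0,1]]]'
python3 -c "
from h import *;st()"
```

```text
time_s: 45.68
eef_pos: [470.6, 36.7, 46.3]
ee_rot: [-0.383, -0.001, 0.924, 0.001]
force: [-0.4, 1.3, 0.0]
grip_width: 1.004
grip_force: 0.0
tcp [470.6  36.7  46.3] a az 179.9 tilt from down 45.1 close [-0.001  1.     0.002] J [-0.12  0.87  1.32 -0.09  1.73 -1.68] F [-0.4  1.3  0. ] w 1.004
```

J6 would run out of range in the stand-up step with this wrist orientation. I'll rise, spin the empty gripper half a turn, and repeat the first front's sequence.

```bash
python3 -m handwheel '[[[0,0,30,0,0,0,1],[0,0,50,0,0,0,1],[0,0,50,0,0,0,1],[0,0,20,-7.5,0,-7.5,1],[0,0,0,-7.5,0,-7.5,1],[0,0,0,-7.5,0,-7.5,1],[0,0,0,-7.5,0,-7.5,1],[0,0,0,-7.5,0,-7.5,1]]]' | head -2
python3 -m handwheel '[[[0,0,0,-7.5,0,-7.5,1],[0,0,0,-7.5,0,-7.5,1],[0,0,0,-7.5,0,-7.5,1],[0,0,0,-7.5,0,-7.5,1],[0,0,0,-7.5,0,-7.5,1],[0,0,0,-7.5,0,-7.5,1],[0,0,0,-7.5,0,-7.5,1],[0,0,0,-7.5,0,-7.5,1]]]' |head -2
python3 -m handwheel '[[[0,0,0,-7.5,0,-7.5,1],[0,0,0,-7.5,0,-7.5,1],[0,0,0,-7.5,0,-7.5,1],[0,0,0,-7.5,0,-7.5,1],[0,0,0,0,0,0,1],[0,0,0,0,0,0,1]]]' |head -2
python3 -c "
from h import *;st()"
```

```text
time_s: 46.68
eef_pos: [470.1, 36.7, 196.2]
time_s: 47.68
eef_pos: [470.1, 36.8, 196.2]
time_s: 48.42
eef_pos: [470.1, 36.7, 195.7]
tcp [470.1  36.7 195.7] a az -179.9 tilt from down 44.8 close [ 0.001 -1.     0.   ] J [-0.12  0.68  1.24 -0.1   2.    1.44] F [-0.7 -0.6  0.5] w 0.998
```

```bash
python3 -m handwheel '[[[0,0,-45,0,0,0,1],[0,0,-45,0,0,0,1],[0,0,-35,0,0,0,1],[0,0,-18,0,0,0,1],[0,0,-7,0,0,0,1],[0,0,0,0,0,0,1],[0,0,0,0,0,0,1]]]' | sed -n 2,4p
python3 -m handwheel '[[[0,0,0,0,0,0,-1],[0,0,0,0,0,0,-1],[0,0,0,0,0,0,-1],[0,0,0,0,0,0,-1],[0,0,0,0,0,0,-1],[0,0,0,0,0,0,-1]]]' 60
python3 -c "
from h import *;st()"
python3 -m handwheel '[[[0,0,20,0,0,0,-1],[0,0,45,0,0,0,-1],[0,0,50,0,0,0,-1],[0,0,45,0,0,0,-1],[0,0,20,0,0,0,-1],[0,0,0,0,0,0,-1]]]'
```

```text
eef_pos: [470.5, 36.7, 46.3]
ee_rot: [0.001, 0.925, -0.001, -0.38]
force: [-0.5, 0.1, 0.9]
time_s: 50.05
eef_pos: [470.4, 36.7, 45.9]
ee_rot: [0.001, 0.925, -0.001, -0.381]
force: [2.2, -0.4, 5.1]
grip_width: 0.646
grip_force: 63.7
tcp [470.4  36.7  45.9] a az -179.9 tilt from down 44.8 close [-0.001 -1.     0.003] J [-0.12  0.87  1.33 -0.09  1.72  1.47] F [ 2.2 -0.4  5.1] w 0.646
time_s: 50.8
eef_pos: [470.2, 36.8, 226.9]
ee_rot: [0.001, 0.925, -0.001, -0.379]
force: [1.0, -0.1, -1.3]
grip_width: 0.648
grip_force: 63.5
```

```bash
python3 -m handwheel '[[[13,4,0,0,0,9.7,-1],[13,4,0,0,0,9.7,-1],[13,4,0,0,0,9.7,-1],[13,4,0,0,0,9.7,-1],[13,4,0,0,0,9.7,-1],[13,4,0,0,0,9.7,-1],[0,0,0,0,0,0,-1]]]'|head -2
python3 -m handwheel '[[[5,1.6,0,7.65,-4.75,0,-1],[5,1.6,0,7.65,-4.75,0,-1],[5,1.6,0,7.65,-4.75,0,-1],[5,1.6,0,7.65,-4.75,0,-1],[5,1.6,0,7.65,-4.75,0,-1],[5,1.6,0,7.65,-4.75,0,-1],[5,1.6,0,7.65,-4.75,0,-1],[5,1.6,0,7.65,-4.75,0,-1]]]'|head -2
python3 -m handwheel '[[[5,1.6,0,7.65,-4.75,0,-1],[5,1.6,0,7.65,-4.75,0,-1],[0,0,0,0,0,0,-1],[0,0,0,0,0,0,-1]]]'|head -2
python3 -c "
from h import *;st()"
```

```text
time_s: 51.68
eef_pos: [547.4, 61.7, 224.5]
time_s: 52.68
eef_pos: [588.0, 72.8, 225.4]
time_s: 53.18
eef_pos: [598.1, 76.5, 225.6]
tcp [598.1  76.5 225.6] a az 58.1 tilt from down 45.1 close [ 0.848 -0.53  -0.002] J [-0.37  0.37  1.66  0.88  1.13 -0.22] F [-0.  -0.3 -1.3] w 0.645
```

```bash
python3 -m handwheel '[[[0,0,-50,0,0,0,-1],[0,0,-50,0,0,0,-1],[0,0,-40,0,0,0,-1],[0,0,-20,0,0,0,-1],[0,0,-6,0,0,0,-1],[0,0,0,0,0,0,-1],[0,0,0,0,0,0,-1]]]'|sed -n 2,4p
python3 -m handwheel '[[[0,0,-2,0,0,0,-1],[0,0,0,0,0,0,-1]]]'|sed -n 2,4p;python3 -m handwheel '[[[0,0,-2,0,0,0,-1],[0,0,0,0,0,0,-1]]]'|sed -n 2,4p
```

```text
eef_pos: [598.6, 76.7, 60.5]
ee_rot: [-0.186, 0.807, 0.448, 0.337]
force: [-0.7, -0.7, -1.2]
eef_pos: [598.1, 76.7, 57.6]
ee_rot: [-0.187, 0.807, 0.448, 0.336]
force: [-0.7, 0.0, -3.0]
eef_pos: [598.3, 76.7, 55.7]
ee_rot: [-0.187, 0.807, 0.447, 0.337]
force: [0.3, 0.0, 2.6]
```

```bash
python3 -m handwheel '[[[0,0,-0.7,0,0,0,-1],[0,0,0,0,0,0,-1]]]'|sed -n 2,4p
python3 -m handwheel '[[[0,0,1,0,0,0,0.5],[0,0,0,0,0,0,1],[0,0,0,0,0,0,1],[-8,-12,14,0,0,0,1],[-16,-24,28,0,0,0,1],[-19,-30,35,0,0,0,1],[-19,-30,40,0,0,0,1],[0,0,0,0,0,0,1]]]'|head -2
python3 - <<'E'
from meas import *
st();W=cam('wrist');save(W[0],'w14.png')
print('expect',proj((594.4,70.2,110),*W[1:]))
hsv=cv2.cvtColor(W[0],cv2.COLOR_RGB2HSV); m=((hsv[...,0]<=15)&(hsv[...,1]>150)).astype(np.uint8); 
for lo in (0,75):
  mm=m*(hsv[...,2]>lo)
  for c in blobs(mm,800): r=cv2.boundingRect(c); print(lo,r,cv2.minAreaRect(c)) if r[1]<260 else 0
# old standing picture for comparison
im=cv2.cvtColor(cv2.imread('pics/w9.png'),cv2.COLOR_BGR2RGB)[:,:400]; h=cv2.cvtColor(im,cv2.COLOR_RGB2HSV); m=((h[...,0]<=15)&(h[...,1]>150)).astype(np.uint8)
for c in blobs(m,500): print('old*1.28',np.array(cv2.boundingRect(c))*1.28)
E
```

```text
eef_pos: [598.3, 76.8, 55.6]
ee_rot: [-0.187, 0.807, 0.448, 0.337]
force: [-3.1, -1.9, 8.3]
time_s: 55.8
eef_pos: [536.1, -22.1, 175.8]
tcp [536.1 -22.1 175.8] a az 57.5 tilt from down 45.2 close [ 0.846 -0.533  0.005] J [-0.62  0.37  1.82  0.87  1.18 -0.5 ] F [ 0.5 -0.8 -0.8] w 1.0
expect [256.28506592 146.84734341]
0 (219, 136, 74, 86) ((255.5, 178.5), (85.0, 73.0), 90.0)
0 (135, 57, 65, 47) ((167.03692626953125, 79.82601165771484), (63.02199935913086, 38.83293533325195), 11.9761323928833)
75 (219, 136, 74, 24) ((255.5, 147.5), (23.0, 73.0), 90.0)
old*1.28 [221.44 134.4   76.8   87.04]
old*1.28 [135.68 226.56  85.76 110.08]
old*1.28 [135.68  53.76  66.56  48.64]
```

```bash
python3 -m handwheel '[[[5,9,20,-7.6,4.75,0,1],[5,9,20,-7.6,4.75,0,1],[5,9,20,-7.6,4.75,0,1],[5,9,15,-7.6,4.75,0,1],[5,9,0,-7.6,4.75,0,1],[5,9,0,-7.6,4.75,0,1],[5,9,0,-7.6,4.75,0,1],[5,9,0,-7.6,4.75,0,1]]]'|head -2
python3 -m handwheel '[[[6,7,0,-7.6,4.75,0,1],[7,6,0,-7.6,4.75,0,1],[0,0,0,0,0,0,1],[0,0,0,0,0,0,1]]]'|head -2
python3 - <<'E'
from meas import *
st()
E
```

```text
time_s: 56.85
eef_pos: [575.9, 53.7, 247.0]
time_s: 57.35
eef_pos: [588.9, 65.7, 247.6]
tcp [588.9  65.7 247.6] a az -122.1 tilt from down 44.3 close [ 0.848 -0.53  -0.001] J [ 0.14  0.79  0.89 -0.61  1.94  0.61] F [-0.2  0.1  0.5] w 0.997
```

```bash
python3 -m handwheel '[[[1.3,-2.2,-40,-0.6,0.4,0,1],[0,0,-40,0,0,0,1],[0,0,-40,0,0,0,1],[0,0,-40,0,0,0,1],[0,0,-20,0,0,0,1],[0,0,-9,0,0,0,1],[0,0,0,0,0,0,1],[0,0,0,0,0,0,1]]]'|head -2
python3 -m handwheel '[[[0,0,0,0,0,0,-1],[0,0,0,0,0,0,-1],[0,0,0,0,0,0,-1],[0,0,0,0,0,0,-1],[0,0,0,0,0,0,-1],[0,0,0,0,0,0,-1]]]' 60
python3 -c "
from h import *;st()"
python3 -m handwheel '[[[0,0,20,0,0,0,-1],[0,0,50,0,0,0,-1],[0,0,50,0,0,0,-1],[0,0,50,0,0,0,-1],[0,0,30,0,0,0,-1],[0,0,0,0,0,0,-1]]]'|head -2
```

```text
time_s: 58.35
eef_pos: [590.9, 63.6, 60.0]
time_s: 59.1
eef_pos: [590.6, 63.6, 59.3]
ee_rot: [0.186, 0.808, 0.447, -0.335]
force: [0.4, 1.5, 5.6]
grip_width: 0.646
grip_force: 64.0
tcp [590.6  63.6  59.3] a az -122.0 tilt from down 45.1 close [ 0.848 -0.53   0.   ] J [ 0.14  0.99  1.04 -0.58  1.67  0.81] F [0.4 1.5 5.6] w 0.646
time_s: 59.85
eef_pos: [590.6, 63.6, 261.4]
```

```bash
python3 -m handwheel '[[[-17,-4,0,0,0,-8.3,-1],[-17,-4,0,0,0,-8.3,-1],[-17,-4,0,0,0,-8.3,-1],[-17,-4,0,0,0,-8.3,-1],[-17,-4,0,0,0,-8.3,-1],[-17,-4,0,0,0,-8.3,-1],[-17,-3,0,0,0,-8.3,-1],[0,0,0,0,0,0,-1]]]'|head -2
python3 -m handwheel '[[[0,0,0,7.5,0,7.5,-1],[0,0,0,7.5,0,7.5,-1],[0,0,0,7.5,0,7.5,-1],[0,0,0,7.5,0,7.5,-1],[0,0,0,7.5,0,7.5,-1],[0,0,0,7.5,0,7.5,-1],[0,0,0,7.5,0,7.5,-1],[0,0,0,7.5,0,7.5,-1]]]' | head -2
python3 -m handwheel '[[[0,0,0,7.5,0,7.5,-1],[0,0,0,7.5,0,7.5,-1],[0,0,0,7.5,0,7.5,-1],[0,0,0,7.5,0,7.5,-1],[0,0,0,7.5,0,7.5,-1],[0,0,0,7.5,0,7.5,-1],[0,0,0,7.5,0,7.5,-1],[0,0,0,7.5,0,7.5,-1]]]' |head -2
python3 -m handwheel '[[[0,0,0,7.4,0,7.4,-1],[0,0,0,0,0,0,-1],[0,0,0,0,0,0,-1]]]'|head -2
python3 -c "
from h import *;st()"
```

```text
time_s: 60.85
eef_pos: [470.6, 35.6, 258.1]
time_s: 61.85
eef_pos: [471.5, 37.0, 257.9]
time_s: 62.85
eef_pos: [471.5, 37.0, 257.9]
time_s: 63.22
eef_pos: [471.4, 36.8, 258.3]
tcp [471.4  36.8 258.3] a az -179.8 tilt from down 44.9 close [-0.002  1.    -0.003] J [-0.12  0.63  1.16 -0.11  2.13 -1.71] F [-1.2  0.2 -1.4] w 0.648
```

```bash
python3 -m handwheel '[[[0.7,-0.4,-40,0,0,0,-1],[0,0,-50,0,0,0,-1],[0,0,-50,0,0,0,-1],[0,0,-40,0,0,0,-1],[0,0,-20,0,0,0,-1],[0,0,-8,0,0,0,-1],[0,0,0,0,0,0,-1],[0,0,0,0,0,0,-1]]]'|sed -n 2,4p
python3 -m handwheel '[[[0,0,-2,0,0,0,-1],[0,0,0,0,0,0,-1]]]'|sed -n 2,4p
python3 -m handwheel '[[[0,0,-1.5,0,0,0,-1],[0,0,0,0,0,0,-1]]]'|sed -n 2,4p
```

```text
eef_pos: [472.6, 36.1, 51.7]
ee_rot: [-0.381, -0.001, 0.925, -0.001]
force: [0.7, 0.0, -1.7]
eef_pos: [472.1, 36.1, 48.9]
ee_rot: [-0.382, -0.001, 0.924, -0.001]
force: [0.3, -1.0, -1.1]
eef_pos: [472.0, 36.1, 47.1]
ee_rot: [-0.382, -0.001, 0.924, -0.001]
force: [-0.1, 0.2, -1.5]
```

```bash
python3 -m handwheel '[[[0,0,-1.5,0,0,0,-1],[0,0,0,0,0,0,-1]]]'|sed -n 2,4p
python3 -m handwheel '[[[0,0,-0.7,0,0,0,-1],[0,0,0,0,0,0,-1]]]'|sed -n 2,4p
```

```text
eef_pos: [472.0, 36.1, 45.5]
ee_rot: [-0.382, -0.001, 0.924, -0.001]
force: [-0.1, -0.1, -0.6]
eef_pos: [472.0, 36.1, 45.4]
ee_rot: [-0.382, -0.001, 0.924, -0.001]
force: [-0.9, 0.5, 5.0]
```

```bash
python3 -m handwheel '[[[0,0,1,0,0,0,0.4],[0,0,0,0,0,0,1],[0,0,0,0,0,0,1],[0,0,20,0,0,0,1],[0,0,50,0,0,0,1],[0,0,50,0,0,0,1],[18,-12,50,0,-9,0,1],[18,-12,20,0,-9,0,1]]]'|head -2
python3 -m handwheel '[[[18,-12,0,0,-9,0,1],[18,-12,0,0,-9,0,1],[18,-12,0,0,-9,0,1],[0,0,0,0,0,0,1],[0,0,0,0,0,0,1]]]'|head -2
python3 - <<'E'
from meas import *
st();W=cam('wrist');save(W[0],'w15.png'); hsv=cv2.cvtColor(W[0],cv2.COLOR_RGB2HSV); m=(hsv[...,0]<=15)&(hsv[...,1]>150)
def px(P): return proj(P,*W[1:])
for c in blobs(m.astype(np.uint8),1500):
    r=cv2.boundingRect(c)
    if r[1]>200: continue
    print(r)
    for y in (60,90,112):
        x=np.where(m[y,r[0]-2:r[0]+r[2]+2])[0]+r[0]-2; print(y,[plane((q,y),*W[1:],64)[:2].round(1).tolist() for q in (x.min(),x.max())])
    for x in (r[0]+10,r[0]+r[2]//2,r[0]+r[2]-12):
        yy=np.where(m[:160,x])[0]; print('end',plane((x,yy.max()),*W[1:],64)[:2].round(1))
E
```

```text
time_s: 66.22
eef_pos: [509.1, 11.8, 240.2]
time_s: 66.85
eef_pos: [561.6, -23.5, 236.4]
tcp [561.6 -23.5 236.4] a az -113.3 tilt from down 0.1 close [-0.002  1.    -0.002] J [-0.25  0.4   1.39 -0.    1.36 -1.82] F [0.9 0.5 0.7] w 1.0
(292, 0, 73, 131)
60 [[464.0, 7.9], [463.9, 63.7]]
90 [[488.4, 8.7], [488.2, 63.1]]
112 [[507.0, 8.4], [506.8, 63.7]]
end [520.8  18.6]
end [520.7  41.7]
end [520.6  63.8]
(160, 0, 71, 130)
60 [[464.4, -100.3], [464.2, -46.2]]
90 [[488.8, -101.0], [488.6, -46.6]]
112 [[507.4, -100.5], [507.2, -46.9]]
end [520.3 -98.6]
end [520.3 -76.4]
end [521.1 -55.1]
```

```bash
python3 -m handwheel '[[[-5,13,0,0,0,-10.6,1],[-5,13,0,0,0,-10.6,1],[-5,13,0,0,0,-10.6,1],[-5,13,0,0,0,-10.6,1],[-5,13,0,0,0,-10.6,1],[-5,13,0,0,0,-10.6,1],[-5,13,0,0,0,-10.6,1],[-5,13,0,0,0,-10.6,1]]]'|head -2
python3 -m handwheel '[[[-5,13,0,0,0,-10.6,1],[-5,13,0,0,0,-10.6,1],[-5,13,0,0,0,-10.6,1],[-5,13,0,0,0,-10.6,1],[-5,13,0,0,0,-10.6,1],[-5,13,0,0,0,-10.6,1],[-5,13,0,0,0,-10.6,1],[-5,13,0,0,0,-10.6,1]]]'|head -2
python3 -m handwheel '[[[-6,6,0,0,0,-10.4,1],[-6,4,0,0,0,0,1],[0,0,0,0,0,0,1],[0,0,0,0,0,0,1]]]'|head -2
python3 - <<'E'
from meas import *
st();W=cam('wrist');save(W[0],'w16.png');hsv=cv2.cvtColor(W[0],cv2.COLOR_RGB2HSV)
g=proj((468,195,90),*W[1:]);print(g)
m=(hsv[...,2]<40).astype(np.uint8);k=np.zeros_like(m);cv2.circle(k,tuple(int(x) for x in g),75,1,-1);m&=k
for c in blobs(m,300): r=cv2.minAreaRect(c);print(r,[plane(p,*W[1:],90)[:2].round(1).tolist() for p in cv2.boxPoints(r)])
E
```

```text
time_s: 67.9
eef_pos: [521.7, 81.0, 235.7]
time_s: 68.9
eef_pos: [481.6, 185.0, 235.7]
time_s: 69.4
eef_pos: [470.1, 194.0, 235.9]
tcp [470.1 194.  235.9] a az 135.8 tilt from down 0.2 close [ 0.004 -1.    -0.002] J [0.16 0.28 1.55 0.   1.31 1.73] F [0.3 0.7 0.1] w 0.997
[254.1123629  178.63092571]
((263.597900390625, 175.61265563964844), (95.36359405517578, 51.219512939453125), 77.6192398071289) [[504.8, 216.2], [513.9, 175.6], [434.3, 156.0], [423.8, 199.4]]
```

```bash
python3 -m handwheel '[[[-1,1,-50,0,0,0,0.4],[0,0,-50,0,0,0,0.2],[0,0,-45,0,0,0,0],[0,0,-23,0,0,0,0],[0,0,0,0,0,0,0]]]'|sed -n 2,4p
python3 -m handwheel '[[[0,0,0,0,0,0,-1],[0,0,0,0,0,0,-1],[0,0,0,0,0,0,-1],[0,0,0,0,0,0,-1]]]' 30
python3 -m handwheel '[[[0,0,0,0,0,10,-1],[0,0,0,0,0,10,-1],[0,0,0,0,0,10,-1],[0,0,0,0,0,10,-1],[0,0,0,0,0,10,-1],[0,0,0,0,0,10,-1],[0,0,0,0,0,10,-1],[0,0,0,0,0,10,-1]]]'
python3 -m handwheel '[[[0,0,0,0,0,8,-1],[0,0,0,0,0,4,-1],[0,0,0,0,0,0,-1],[0,0,0,0,0,0,-1]]]'
python3 -c "
from h import *;s=st();print(s['wrist_torque'])"
```

```text
eef_pos: [468.4, 194.8, 66.8]
ee_rot: [-0.001, 1.0, 0.001, -0.003]
force: [-0.2, -0.4, 0.9]
time_s: 70.58
eef_pos: [469.8, 194.9, 69.3]
ee_rot: [-0.001, 1.0, 0.001, 0.0]
force: [-1.0, -3.5, 6.1]
grip_width: 0.183
grip_force: 33.5
time_s: 71.58
eef_pos: [468.7, 196.1, 69.3]
ee_rot: [-0.001, 0.764, 0.646, -0.001]
force: [-6.9, 4.4, 9.8]
grip_width: 0.181
grip_force: 34.1
time_s: 72.08
eef_pos: [468.5, 196.1, 69.3]
ee_rot: [-0.001, 0.695, 0.719, -0.001]
force: [-7.9, 4.3, 10.8]
grip_width: 0.182
grip_force: 40.9
tcp [468.5 196.1  69.3] a az 169.2 tilt from down 0.2 close [ 0.999  0.034 -0.003] J [0.16 0.48 1.74 0.   0.92 0.13] F [-7.9  4.3 10.8] w 0.182
[ 0.5666386   1.22470259 -0.97905262]
```

```bash
python3 -m handwheel '[[[0,0,0,0,0,0,0.4],[0,0,0,0,0,0,0.4],[0,0,50,0,0,0,0.4],[0,0,50,0,0,0,1],[0,0,60,0,0,0,1],[-44,49,0,0,0,0,1],[-44,49,0,0,0,0,1],[-44,49,0,0,0,0,1]]]'|head -2
python3 -m handwheel '[[[-44,49,0,0,0,0,1],[-44,49,0,0,0,0,1],[0,0,0,0,0,0,1]]]'|head -2
python3 - <<'E'
from meas import *
B=cam('top');S=cam('side')
a=cv2.resize(B[0][110:270,100:420],(800,400),interpolation=cv2.INTER_CUBIC); b=cv2.resize(S[0][120:370,140:390],(200,200)); c=cv2.resize(S[0][100:300,130:430],(300,200))
d=np.zeros((200,800,3),np.uint8); d[:,:300]=c; d[:,300:500]=b; save(np.vstack([a,d]),'end.png')
E
```

```text
time_s: 73.08
eef_pos: [342.5, 335.7, 228.2]
time_s: 73.45
eef_pos: [257.5, 429.7, 227.9]
```

View pics/end.png

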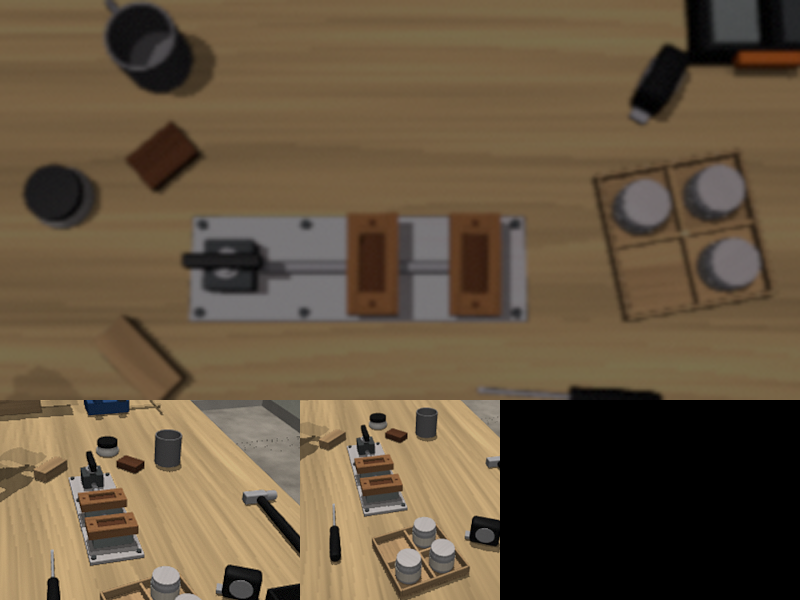

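Both fronts lie on their pods with pockets up, at (372,265) and (475,265). The handle is in line with the pipe at (222,260), three tins stand upright in the crate, and the other items haven't moved. Handing in.

```bash
python3 -c "
from rig import *
print(finish_job())"
```

```text
the job is handed in; nothing more can be done
None
```

The job is handed in: both drawer fronts are turned pocket-up and sit within about 2 mm of their pod centres, the vacuum is back on, and the three tins found on the bench stand upright in separate crate cells.

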